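# Pack the insulator tray and latch its keeper bar

## Robot

A 6-joint arm with a two-finger parallel gripper is mounted at the origin on the work surface. World frame = base frame: x ahead of the robot, y to its left, z up, the work surface at z = 0. Lengths are in m, angles in degrees, forces in N, time in s.
With the tool pointing down it reaches from about 0.4 to 0.825 m from the base axis. Payload 7 kg.
Tool frame: the origin (TCP) lies on the centre line of the jaws, within the pads' length; the fingertips stand 22 mm ahead of it and the grasp point (between the pads) lies 3 mm ahead of it (ctrl.finger_overhang is the distance from the TCP to the fingertips, in m); z points along the fingers, y is the line along which they close (so a half turn about z gives the same grasp; the last joint's range is limited). The gripper opens to 88 mm and grips with 3 to 60 N. Pads are 19 mm wide; open, the fingers measure 130 mm over their backs; the gripper's body (78 mm by 193 mm) begins 47 mm behind the grasp point.
Start: joints at [92.768, 20.546, 0.682, 0, -70.136, -16.507], TCP at [0.16, 0.656, 0.249] pointing down, gripper open.
Joint ranges: [-176.03, 176.03], [-82.01, 121.73], [-58.28, 71.71], [-173.87, 95.51], [-174.79, -0.11], [-173.66, 173.66]. Speed limits (degrees/s): [136.94, 136.94, 172.46, 180, 180, 180].

## Interface

Orientations are given as [roll, pitch, yaw] about the fixed x, y, z axes, in that order (R = Rz(yaw) Ry(pitch) Rx(roll)).
In Python, from plant import ctrl gives the robot as it stands. The module is installed in compiled form; this text tells all that it offers.
- The arm moves only by the shell command python3 -m creep 'ROWS'. ROWS is JSON, a list of rows, each an object with "grip": the closure, from 0 (fully open) to 1 (shut); "delta_pos": the shift along the tool's x, y, z scaled (see below), a list of three; "rotation": the turn, a rotation vector about the tool's x, y, z scaled (see below), a list of three. A call has 1 to 5 rows; each row is the pose to reach, as a shift and turn from the pose commanded when the call began, along the tool's axes at that moment; what a row does not reach only later rows make up. The controller multiplies each number of a shift by 10 cm and each number of a turn by pi/2 rad. A row lasts 1/10 s, in which the tool goes at most 50 mm and 8.59 degrees, less where a joint would pass 70% of its speed; a pose out of reach is approached as far as the arm can. A call with a number of a shift or a turn outside -1 to 1 is refused whole. A call with a gripper value outside its range is refused whole. The fingers move at their own pace and stop on an object; the grip force is fixed at half the most. Time passes only in rows, so rows that repeat a pose let the fingers close. It gives the time, the measured TCP pose, the force, the opening and the grip force at its end, in the units of the state.
- ctrl.get_obs(): the state, without advancing time (a new reading comes with each control period).
- ctrl.snapshot(name): name is "side" or "top"; returns a dict with "color" (420x560x3 uint8, red, green, blue), "intrinsics" (3x3 intrinsics, pixels), "R" (3x3) and "t" (3): a world point X has camera coordinates R X + t. Camera axes: x right, y down, z forward; pixel columns grow to the right and rows downward; lengths in m; the calibration is good to about 2 mm. A picture is of the moment at which its call begins. There is no depth.
- ctrl.close_job(): hands the job in; it is judged then, once.
The state is a dict: "clock": time; "joint_pos": joint angles; "qvel": joint speeds; "tau": joint torques, N m; "tool_pos": TCP position; "orientation": TCP orientation; "force": force on the tool from outside, world axes, zero at the start; "moment": the same for the moment, N m; "opening": finger opening in m; "gripper_force": force on a finger pad.
Only numpy, scipy, OpenCV 4.12 (cv2) and the standard library are available. Lean on these libraries where they do the work, as an engineer would, in place of code of your own. Each camera call takes 0.05 s, during which the arm holds its last target. There are 200 camera calls.

## Task

Pack the spare insulators for transport: swing the tray's keeper bar out of the way, stand every blue insulator upright in the tray, one to a bay, and fill each bay that is still empty with a wooden blank. Then swing the keeper bar shut over the row until it has snapped fully home past the spring ball of its catch, and let go. Put every blank that is not needed away in the shallow wooden box, and leave the plumb bob, the bracket and the wrench where they are.

Things in the scene. Friction and masses are not known exactly. Their poses are not given: they have to be found in the camera images.
- tray: olive steel tray fixed to the tiles, base 90 (x) x 320 (y) x 8 mm; origin at the centre of its underside, z up. Four bays in a row along y at +84, +28, -28, -84 mm, floors 8 mm above the tiles, with 6 mm walls whose tops are 24 mm above the tiles. Keeper's hinge post at y = +145 mm; at y = -135 mm its catch post, 63 mm high, with a spring ball on top.
- bay0 (a point): centre of the floor of bay 0 of the tray (bay 0 is next to the keeper's hinge, bay 3 next to the catch); each bay is 50 x 50 mm inside; axes parallel to the tray's
- bay1 (a point): centre of the floor of bay 1 of the tray (bay 0 is next to the keeper's hinge, bay 3 next to the catch); each bay is 50 x 50 mm inside; axes parallel to the tray's
- bay2 (a point): centre of the floor of bay 2 of the tray (bay 0 is next to the keeper's hinge, bay 3 next to the catch); each bay is 50 x 50 mm inside; axes parallel to the tray's
- bay3 (a point): centre of the floor of bay 3 of the tray (bay 0 is next to the keeper's hinge, bay 3 next to the catch); each bay is 50 x 50 mm inside; axes parallel to the tray's
- keeper (a joint): angle of the keeper bar, rad: 0 is shut against its stop (bar along the tray's -y, over the row), growing anticlockwise seen from above as it swings out over the tray's +x side, to 1.9. It stays where left; starts at 0.35 to 1.2, over the bays; beyond 1.6 all bays are free. Near shut it rides over the spring ball: resistance from 0.06, crown at 0.03; then the ball holds it at 0 to 0.01.
- keeper_hinge (a point): point on the upright hinge axis of the keeper bar, 73 mm above the tiles. The steel bar is 14 mm wide, level, from 68 to 78 mm above the tiles, and reaches 290 mm from this axis; it clears seated goods by 5 mm
- keeper_knob (a point): on the axis of the keeper's upright round knob, 97 mm above the tiles: 18 mm in diameter, from 78 to 113 mm above the tiles, on top of the bar 110 mm from the hinge axis. It takes about 1 N to swing the bar and up to about 15 N here to pass the spring ball
- insulator0: one of two to four alike ribbed blue ceramic insulators: an upright round column 40 mm in diameter and 55 mm high, smooth enough to be gripped as a 40 mm cylinder, 180 g (varies), heavy zinc foot 14 mm high; starts upright on the tiles; origin at the centre of its underside, z up. None at the start means that this one is absent.
- insulator1: one of two to four alike ribbed blue ceramic insulators: an upright round column 40 mm in diameter and 55 mm high, smooth enough to be gripped as a 40 mm cylinder, 180 g (varies), heavy zinc foot 14 mm high; starts upright on the tiles; origin at the centre of its underside, z up. None at the start means that this one is absent.
- insulator2: one of two to four alike ribbed blue ceramic insulators: an upright round column 40 mm in diameter and 55 mm high, smooth enough to be gripped as a 40 mm cylinder, 180 g (varies), heavy zinc foot 14 mm high; starts upright on the tiles; origin at the centre of its underside, z up. None at the start means that this one is absent.
- insulator3: one of two to four alike ribbed blue ceramic insulators: an upright round column 40 mm in diameter and 55 mm high, smooth enough to be gripped as a 40 mm cylinder, 180 g (varies), heavy zinc foot 14 mm high; starts upright on the tiles; origin at the centre of its underside, z up. None at the start means that this one is absent.
- blank0: one of three wooden blanks: a square block 40 x 40 mm and 50 mm high, dark dot on top, heavy zinc foot 14 mm high, 150 g (varies); starts upright on the tiles, turned at any yaw; origin at the centre of its underside, x and y square to its sides, z up
- blank1: one of three wooden blanks: a square block 40 x 40 mm and 50 mm high, dark dot on top, heavy zinc foot 14 mm high, 150 g (varies); starts upright on the tiles, turned at any yaw; origin at the centre of its underside, x and y square to its sides, z up
- blank2: one of three wooden blanks: a square block 40 x 40 mm and 50 mm high, dark dot on top, heavy zinc foot 14 mm high, 150 g (varies); starts upright on the tiles, turned at any yaw; origin at the centre of its underside, x and y square to its sides, z up
- blank_box: shallow dark wooden box, fixed to the tiles, 90 (x) x 180 (y) mm outside, walls 5 mm thick and 22 mm high, floor 5 mm thick, empty at the start; room for three blanks side by side along y; origin at the centre of its underside
- plumb_bob: bystander: brass plumb bob standing point up, 34 mm in diameter, 86 mm high; origin at the centre of its underside
- bracket: bystander: zinc angle bracket, 50 x 90 mm foot, 50 mm high; origin at the centre of its underside
- wrench: bystander: small steel wrench lying flat on the tiles; origin on its underside near its middle
Mind the look-alikes: they are no part of the job. Leave any orange or pink look-alike of the blank1 alone.

How it is judged (in metres and radians):
On the way:
1. every insulator stands in a bay and no bay is empty, with the keeper still open (((horizontal distance between insulator0 and bay0 below 0.012 m and z of insulator0 in the frame of bay0 below 0.005 m) or (horizontal distance between insulator1 and bay0 below 0.012 m and z of insulator1 in the frame of bay0 below 0.005 m) or (horizontal distance between insulator2 and bay0 below 0.012 m and z of insulator2 in the frame of bay0 below 0.005 m) or (horizontal distance between insulator3 and bay0 below 0.012 m and z of insulator3 in the frame of bay0 below 0.005 m) or (horizontal distance between blank0 and bay0 below 0.012 m and z of blank0 in the frame of bay0 below 0.005 m) or (horizontal distance between blank1 and bay0 below 0.012 m and z of blank1 in the frame of bay0 below 0.005 m) or (horizontal distance between blank2 and bay0 below 0.012 m and z of blank2 in the frame of bay0 below 0.005 m)) and ((horizontal distance between insulator0 and bay1 below 0.012 m and z of insulator0 in the frame of bay1 below 0.005 m) or (horizontal distance between insulator1 and bay1 below 0.012 m and z of insulator1 in the frame of bay1 below 0.005 m) or (horizontal distance between insulator2 and bay1 below 0.012 m and z of insulator2 in the frame of bay1 below 0.005 m) or (horizontal distance between insulator3 and bay1 below 0.012 m and z of insulator3 in the frame of bay1 below 0.005 m) or (horizontal distance between blank0 and bay1 below 0.012 m and z of blank0 in the frame of bay1 below 0.005 m) or (horizontal distance between blank1 and bay1 below 0.012 m and z of blank1 in the frame of bay1 below 0.005 m) or (horizontal distance between blank2 and bay1 below 0.012 m and z of blank2 in the frame of bay1 below 0.005 m)) and ((horizontal distance between insulator0 and bay2 below 0.012 m and z of insulator0 in the frame of bay2 below 0.005 m) or (horizontal distance between insulator1 and bay2 below 0.012 m and z of insulator1 in the frame of bay2 below 0.005 m) or (horizontal distance between insulator2 and bay2 below 0.012 m and z of insulator2 in the frame of bay2 below 0.005 m) or (horizontal distance between insulator3 and bay2 below 0.012 m and z of insulator3 in the frame of bay2 below 0.005 m) or (horizontal distance between blank0 and bay2 below 0.012 m and z of blank0 in the frame of bay2 below 0.005 m) or (horizontal distance between blank1 and bay2 below 0.012 m and z of blank1 in the frame of bay2 below 0.005 m) or (horizontal distance between blank2 and bay2 below 0.012 m and z of blank2 in the frame of bay2 below 0.005 m)) and ((horizontal distance between insulator0 and bay3 below 0.012 m and z of insulator0 in the frame of bay3 below 0.005 m) or (horizontal distance between insulator1 and bay3 below 0.012 m and z of insulator1 in the frame of bay3 below 0.005 m) or (horizontal distance between insulator2 and bay3 below 0.012 m and z of insulator2 in the frame of bay3 below 0.005 m) or (horizontal distance between insulator3 and bay3 below 0.012 m and z of insulator3 in the frame of bay3 below 0.005 m) or (horizontal distance between blank0 and bay3 below 0.012 m and z of blank0 in the frame of bay3 below 0.005 m) or (horizontal distance between blank1 and bay3 below 0.012 m and z of blank1 in the frame of bay3 below 0.005 m) or (horizontal distance between blank2 and bay3 below 0.012 m and z of blank2 in the frame of bay3 below 0.005 m)) and x of insulator0 in the frame of tray between -0.02 and 0.02 m and y of insulator0 in the frame of tray between -0.11 and 0.11 m and z of insulator0 in the frame of tray between 0.004 and 0.013 m and x of insulator1 in the frame of tray between -0.02 and 0.02 m and y of insulator1 in the frame of tray between -0.11 and 0.11 m and z of insulator1 in the frame of tray between 0.004 and 0.013 m and x of insulator2 in the frame of tray between -0.02 and 0.02 m and y of insulator2 in the frame of tray between -0.11 and 0.11 m and z of insulator2 in the frame of tray between 0.004 and 0.013 m and x of insulator3 in the frame of tray between -0.02 and 0.02 m and y of insulator3 in the frame of tray between -0.11 and 0.11 m and z of insulator3 in the frame of tray between 0.004 and 0.013 m and value of joint keeper above 0.1 rad), for 0.2 s.
At the end, for the whole second after the job is handed in: every insulator present stands upright on the floor of a bay and every other bay holds a blank likewise (centre within 12 mm of the bay's, underside centre within 5 mm of its floor), every left-over blank is in the box, the keeper joint reads below 0.02 rad, and all is at rest (((horizontal distance between insulator0 and bay0 below 0.012 m and z of insulator0 in the frame of bay0 below 0.005 m) or (horizontal distance between insulator1 and bay0 below 0.012 m and z of insulator1 in the frame of bay0 below 0.005 m) or (horizontal distance between insulator2 and bay0 below 0.012 m and z of insulator2 in the frame of bay0 below 0.005 m) or (horizontal distance between insulator3 and bay0 below 0.012 m and z of insulator3 in the frame of bay0 below 0.005 m) or (horizontal distance between blank0 and bay0 below 0.012 m and z of blank0 in the frame of bay0 below 0.005 m) or (horizontal distance between blank1 and bay0 below 0.012 m and z of blank1 in the frame of bay0 below 0.005 m) or (horizontal distance between blank2 and bay0 below 0.012 m and z of blank2 in the frame of bay0 below 0.005 m)) and ((horizontal distance between insulator0 and bay1 below 0.012 m and z of insulator0 in the frame of bay1 below 0.005 m) or (horizontal distance between insulator1 and bay1 below 0.012 m and z of insulator1 in the frame of bay1 below 0.005 m) or (horizontal distance between insulator2 and bay1 below 0.012 m and z of insulator2 in the frame of bay1 below 0.005 m) or (horizontal distance between insulator3 and bay1 below 0.012 m and z of insulator3 in the frame of bay1 below 0.005 m) or (horizontal distance between blank0 and bay1 below 0.012 m and z of blank0 in the frame of bay1 below 0.005 m) or (horizontal distance between blank1 and bay1 below 0.012 m and z of blank1 in the frame of bay1 below 0.005 m) or (horizontal distance between blank2 and bay1 below 0.012 m and z of blank2 in the frame of bay1 below 0.005 m)) and ((horizontal distance between insulator0 and bay2 below 0.012 m and z of insulator0 in the frame of bay2 below 0.005 m) or (horizontal distance between insulator1 and bay2 below 0.012 m and z of insulator1 in the frame of bay2 below 0.005 m) or (horizontal distance between insulator2 and bay2 below 0.012 m and z of insulator2 in the frame of bay2 below 0.005 m) or (horizontal distance between insulator3 and bay2 below 0.012 m and z of insulator3 in the frame of bay2 below 0.005 m) or (horizontal distance between blank0 and bay2 below 0.012 m and z of blank0 in the frame of bay2 below 0.005 m) or (horizontal distance between blank1 and bay2 below 0.012 m and z of blank1 in the frame of bay2 below 0.005 m) or (horizontal distance between blank2 and bay2 below 0.012 m and z of blank2 in the frame of bay2 below 0.005 m)) and ((horizontal distance between insulator0 and bay3 below 0.012 m and z of insulator0 in the frame of bay3 below 0.005 m) or (horizontal distance between insulator1 and bay3 below 0.012 m and z of insulator1 in the frame of bay3 below 0.005 m) or (horizontal distance between insulator2 and bay3 below 0.012 m and z of insulator2 in the frame of bay3 below 0.005 m) or (horizontal distance between insulator3 and bay3 below 0.012 m and z of insulator3 in the frame of bay3 below 0.005 m) or (horizontal distance between blank0 and bay3 below 0.012 m and z of blank0 in the frame of bay3 below 0.005 m) or (horizontal distance between blank1 and bay3 below 0.012 m and z of blank1 in the frame of bay3 below 0.005 m) or (horizontal distance between blank2 and bay3 below 0.012 m and z of blank2 in the frame of bay3 below 0.005 m)) and x of insulator0 in the frame of tray between -0.02 and 0.02 m and y of insulator0 in the frame of tray between -0.11 and 0.11 m and z of insulator0 in the frame of tray between 0.004 and 0.013 m and x of insulator1 in the frame of tray between -0.02 and 0.02 m and y of insulator1 in the frame of tray between -0.11 and 0.11 m and z of insulator1 in the frame of tray between 0.004 and 0.013 m and x of insulator2 in the frame of tray between -0.02 and 0.02 m and y of insulator2 in the frame of tray between -0.11 and 0.11 m and z of insulator2 in the frame of tray between 0.004 and 0.013 m and x of insulator3 in the frame of tray between -0.02 and 0.02 m and y of insulator3 in the frame of tray between -0.11 and 0.11 m and z of insulator3 in the frame of tray between 0.004 and 0.013 m and ((x of blank0 in the frame of tray between -0.02 and 0.02 m and y of blank0 in the frame of tray between -0.11 and 0.11 m and z of blank0 in the frame of tray between 0.004 and 0.013 m) or (x of blank0 in the frame of blank_box between -0.04 and 0.04 m and y of blank0 in the frame of blank_box between -0.085 and 0.085 m and z of blank0 in the frame of blank_box between 0 and 0.035 m)) and ((x of blank1 in the frame of tray between -0.02 and 0.02 m and y of blank1 in the frame of tray between -0.11 and 0.11 m and z of blank1 in the frame of tray between 0.004 and 0.013 m) or (x of blank1 in the frame of blank_box between -0.04 and 0.04 m and y of blank1 in the frame of blank_box between -0.085 and 0.085 m and z of blank1 in the frame of blank_box between 0 and 0.035 m)) and ((x of blank2 in the frame of tray between -0.02 and 0.02 m and y of blank2 in the frame of tray between -0.11 and 0.11 m and z of blank2 in the frame of tray between 0.004 and 0.013 m) or (x of blank2 in the frame of blank_box between -0.04 and 0.04 m and y of blank2 in the frame of blank_box between -0.085 and 0.085 m and z of blank2 in the frame of blank_box between 0 and 0.035 m)) and value of joint keeper below 0.02 rad and linear speed of each of insulator0, insulator1, insulator2, insulator3, blank0, blank1, blank2 below 0.03 m/s); the robot touches nothing.
It fails at once if the plumb bob is moved more than 40 mm (distance of plumb_bob from where it was at the start of the episode above 0.04 m).
It fails at once if the bracket is moved more than 40 mm (distance of bracket from where it was at the start of the episode above 0.04 m).
It fails at once if the wrench is moved more than 40 mm (distance of wrench from where it was at the start of the episode above 0.04 m).
Of insulator0, insulator1, insulator2, insulator3 only 2 to 4 are there at a start; the rules pass over those that are not, and their reading is None.
At some moment in a run one of insulator0, insulator1, insulator2, insulator3, blank0, blank1, blank2 may be knocked a few centimetres aside while the robot is not near it.
It also fails if it takes over 210 s, if anything falls off the work surface, if the arm or the gripper's body presses on something with over 40 N, if the wrist force passes 120 N, or if a joint passes its speed limit or range.

## Working session

There is one attempt and no reset: what is moved stays moved. The work goes in short steps, Python scripts to look and compute and a shell command to move; the robot and the scene stay as the last step left them, time stands still between calls to the robot, and variables do not carry over. Pictures are saved under pics/ and viewed, at most 14 in all, crops included, and the job is handed in when it is done.

```bash
mkdir -p pics; python3 - <<'E'
from plant import ctrl
import cv2,numpy as np
o=ctrl.get_obs();print({k:np.round(v,3) for k,v in o.items()},ctrl.finger_overhang)
for n in("top","side"):
    s=ctrl.snapshot(n);cv2.imwrite(f"pics/{n}0.png",s["color"][:,:,::-1]);print(n,s["intrinsics"].tolist(),np.round(s["R"],4).tolist(),np.round(s["t"],4), np.round(-s["R"].T@s["t"],3))
E
```

```text
{'clock': np.float64(0.0), 'joint_pos': array([ 9.2766e+01,  2.0591e+01,  6.3300e-01, -1.9000e-02, -7.0136e+01,
       -1.6506e+01]), 'qvel': array([ 0.007,  0.001,  0.139, -0.004,  0.013, -0.05 ]), 'tau': array([ 0.0000e+00, -5.8272e+01,  2.9306e+01,  6.9970e+00,  7.0000e-03,
       -0.0000e+00]), 'tool_pos': array([0.16 , 0.655, 0.248]), 'orientation': array([ 1.79905e+02, -1.00000e-02, -1.37460e+01]), 'force': array([-0.589,  0.03 ,  0.706]), 'moment': array([0.045, 0.021, 0.017]), 'gripper_force': np.float64(0.0), 'opening': np.float64(0.087)} 0.022
top [[418.99877930113206, 0.0, 277.88348274984014], [0.0, 418.99877930113206, 205.91040505727005], [0.0, 0.0, 1.0]] [[0.0039, -0.9999, -0.0111], [-0.9957, -0.0029, -0.093], [0.093, 0.0114, -0.9956]] [-0.0604  0.5531  1.2591] [ 0.434 -0.073  1.304]
side [[425.1536993960849, 0.0, 278.6645021619571], [0.0, 425.1536993960849, 207.96415245706586], [0.0, 0.0, 1.0]] [[0.9756, -0.2194, -0.0083], [-0.1188, -0.4961, -0.8601], [0.1846, 0.8401, -0.5101]] [-0.5541  0.1248  0.9872] [ 0.373 -0.889  0.606]
```

View pics/top0.png

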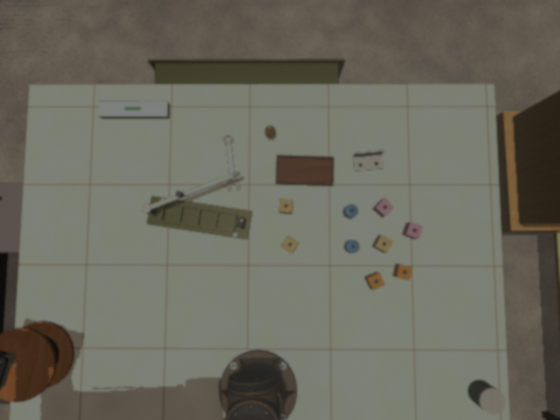

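View pics/side0.png

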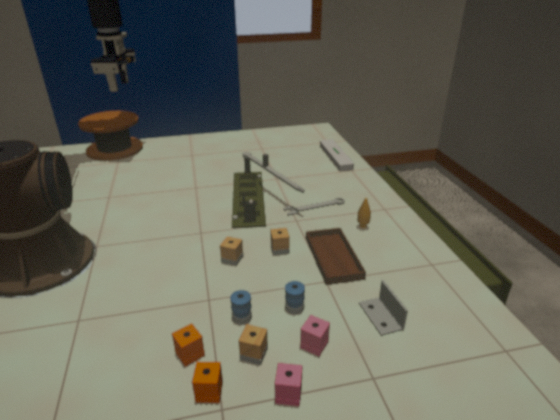

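The top view shows the tray at (148–250, 198–238), with the keeper running from its hinge at (150,208) to its tip at (240,178) and the knob at (180,194). The two blue insulators are at (351,211) and (352,246). The natural blanks are at (286,206), (290,244) and (384,243), and the box is at (305,170). The look-alikes are two orange and two pink blocks; the wrench is at (232,165), the bob at (270,132) and the bracket at (368,161).

```bash
cat > h.py <<'E'
from plant import ctrl
import cv2,numpy as np
def snap(n): return ctrl.snapshot(n)
def ray(s,p):
    d=s["R"].T@np.linalg.solve(s["intrinsics"],[p[0],p[1],1.]); return -s["R"].T@s["t"],d
def plane(s,p,z):
    c,d=ray(s,p); return (c+d*(z-c[2])/d[2])
def tri(s1,p1,s2,p2):
    A=[];b=[]
    for s,p in((s1,p1),(s2,p2)):
        c,d=ray(s,p);d/=np.linalg.norm(d);P=np.eye(3)-np.outer(d,d);A.append(P);b.append(P@c)
    return np.linalg.lstsq(np.vstack(A),np.hstack(b),rcond=None)[0]
def proj(s,X):
    q=s["intrinsics"]@(s["R"]@np.asarray(X,float)+s["t"]);return q[:2]/q[2]
RNG=dict(blue=((95,70,40),(115,255,255)),wood=((12,70,90),(24,190,255)),orange=((5,190,80),(18,255,255)),pink=((160,50,60),(179,255,255)))
def blobs(s,c,lo=60,hi=1500):
    h=cv2.cvtColor(s["color"],cv2.COLOR_RGB2HSV);m=cv2.inRange(h,*RNG[c])
    if c=="wood": pass
    m=cv2.morphologyEx(m,cv2.MORPH_CLOSE,np.ones((3,3)))
    cs,_=cv2.findContours(m,cv2.RETR_EXTERNAL,cv2.CHAIN_APPROX_NONE)
    return [k for k in cs if lo<cv2.contourArea(k)<hi]
def dot(s,k):
    # darkest-weighted centroid near the blob's middle
    g=cv2.cvtColor(s["color"],cv2.COLOR_RGB2GRAY).astype(float);m=np.zeros(g.shape,np.uint8);cv2.drawContours(m,[k],-1,1,-1)
    m=cv2.erode(m,np.ones((3,3)),iterations=2)>0
    med=np.median(g[m]);w=np.where(m,np.clip(med*.8-g,0,None),0);y,x=np.mgrid[:g.shape[0],:g.shape[1]]
    return np.array([(w*x).sum(),(w*y).sum()])/max(w.sum(),1e-9)
E
python3 - <<'E'
from h import *
t=snap("top");s=snap("side")
h=cv2.cvtColor(t["color"],cv2.COLOR_RGB2HSV)
for p in((286,201),(351,205),(384,204),(376,276),(384,238),(310,175),(220,232),(185,222)):print(p,h[p[1],p[0]])
for c in RNG:
    for k in blobs(t,c):
        r=cv2.minAreaRect(k);z=.055 if c=="blue" else .05
        b=np.array([plane(t,q,z)[:2] for q in cv2.boxPoints(r)]);e=b[1]-b[0];f=b[2]-b[1]
        print("top",c,np.round(r[0],1),"dot",np.round(dot(t,k),1),np.round(plane(t,dot(t,k),z),4),"rect",np.round(b.mean(0),4),np.round(1e3*np.linalg.norm(e)),np.round(1e3*np.linalg.norm(f)),"yaw",round(np.degrees(np.arctan2(e[1],e[0]))%90,1))
    for k in blobs(s,c): print("side",c,np.round(cv2.minAreaRect(k)[0],1),np.round(dot(s,k),1),np.round(plane(s,dot(s,k),.055 if c=="blue" else .05),4))
cv2.imwrite("pics/tray0.png",cv2.resize(t["color"][165:250,130:340,::-1],None,fx=3.8,fy=3.8,interpolation=cv2.INTER_CUBIC))
E
```

```text
(286, 201) [ 23 100 123]
(351, 205) [101  57  98]
(384, 204) [174  54 113]
(376, 276) [ 16 152 124]
(384, 238) [ 20 102 123]
(310, 175) [ 11 110  79]
(220, 232) [28 72 85]
(185, 222) [29 77 79]
top blue [352.  245.5] dot [0. 0.] [1.2022 0.8228 0.055 ] rect [ 0.4333 -0.2789] 27.0 30.0 yaw 89.3
top blue [350.5 210.5] dot [0. 0.] [1.2022 0.8228 0.055 ] rect [ 0.5374 -0.2758] 27.0 27.0 yaw 0.2
side blue [240.  297.5] [240.1 295.6] [ 0.4306 -0.2805  0.055 ]
side blue [294.5 288.5] [294.4 286. ] [ 0.5372 -0.2778  0.055 ]
top wood [  8.  381.7] dot [0. 0.] [1.2053 0.8264 0.05  ] rect [0.0346 0.7256] 108.0 43.0 yaw 88.8
top wood [375.1 280.7] dot [375.9 280.9] [ 0.3295 -0.3487  0.05  ] rect [ 0.3302 -0.3465] 41.0 43.0 yaw 26.4
top wood [404.3 271.7] dot [404.1 271.7] [ 0.3569 -0.4325  0.05  ] rect [ 0.3569 -0.4331] 41.0 42.0 yaw 76.2
top wood [289.4 244.1] dot [289.4 244. ] [ 0.4372 -0.0936  0.05  ] rect [ 0.4367 -0.0936] 37.0 37.0 yaw 56.4
top wood [383.3 243.7] dot [383.8 243.5] [ 0.4398 -0.3742  0.05  ] rect [ 0.4392 -0.3726] 40.0 39.0 yaw 59.5
top wood [285.5 206. ] dot [285.5 205.3] [ 0
[... 422 characters left out ...]
9.8 247.8] [229.8 254.5] [ 0.4279 -0.141   0.05  ]
side wood [279.5 238.5] [0. 0.] [-2.257   7.2418  0.05  ]
side wood [364. 213.] [0. 0.] [-2.257   7.2418  0.05  ]
side wood [100.  115.8] [0. 0.] [-2.257   7.2418  0.05  ]
side orange [206.5 381.5] [206.2 383.1] [ 0.3535 -0.4551  0.05  ]
side orange [188.6 344.2] [186.6 333.8] [ 0.328  -0.3487  0.05  ]
top pink [413.1 230.4] dot [414.3 229.8] [ 0.4805 -0.4657  0.05  ] rect [ 0.479  -0.4619] 38.0 38.0 yaw 70.4
top pink [383.3 207.3] dot [384.5 206.6] [ 0.5499 -0.3785  0.05  ] rect [ 0.5479 -0.3747] 39.0 36.0 yaw 44.8
side pink [287.5 383.8] [287.8 386. ] [ 0.4728 -0.4878  0.05  ]
side pink [313.7 334.7] [314.9 324.6] [ 0.5483 -0.3784  0.05  ]
```

View pics/tray0.png

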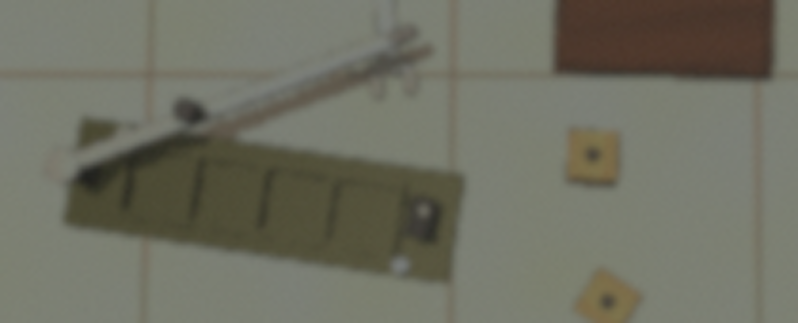

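The enlarged crop (×3.8, origin 130,165) puts the tray base corners at about (83,120), (464,176), (450,282) and (65,224). The knob top is at (188,107), the bar runs from (60,165) to (400,40), and the catch is at (424,215). I'll fit these next.

```bash
python3 - <<'E'
from h import *
t=snap("top");s=snap("side")
h=cv2.cvtColor(t["color"],cv2.COLOR_RGB2HSV)
m=cv2.inRange(h,(24,55,40),(36,140,120));m[:190]=0;m[250:]=0;m[:,:135]=0;m[:,265:]=0
m=cv2.morphologyEx(m,cv2.MORPH_OPEN,np.ones((3,3)))
k=max(cv2.findContours(m,cv2.RETR_EXTERNAL,cv2.CHAIN_APPROX_NONE)[0],key=cv2.contourArea)
r=cv2.minAreaRect(k);b=np.array([plane(t,q,.008)[:2] for q in cv2.boxPoints(r)])
print("mask rect",np.round(cv2.boxPoints(r),1).tolist(),np.round(b,4).tolist(),np.round(1e3*np.linalg.norm(np.diff(b,axis=0),axis=1)))
u=lambda q:((np.array(q)+.5)/3.8-.5)+[130,165]
C=np.array([plane(t,u(q),.008)[:2] for q in((83,120),(464,176),(450,282),(65,224))])
print("manual",np.round(C,4).tolist(),np.round(1e3*np.linalg.norm(np.diff(C,axis=0),axis=1)))
for B in(b,C):
    c=B.mean(0);e=max([B[1]-B[0],B[2]-B[1]],key=np.linalg.norm);e=e/np.linalg.norm(e);e=e if e[1]>0 else -e
    yaw=np.arctan2(-e[0],e[1]);print("centre",c,"yaw",np.degrees(yaw))
    X=np.array([e[1],-e[0]]);H=c+.145*e
    K=plane(t,u((186,105)),.113)[:2];T=plane(t,u((400,40)),.078)[:2]
    for n,P in(("knob",K),("tip",T)):
        d=P-H;print(n,np.round(P,4),"r",np.linalg.norm(d),"ang",np.arctan2(d@X,-d@e))
    print("hinge",H,"bays",[np.round(c+y*e,4).tolist() for y in(.084,.028,-.028,-.084)])
m=cv2.inRange(h,(4,80,30),(16,200,100));m[:140]=0;m[200:]=0;m[:,:265]=0;m[:,345:]=0
k=max(cv2.findContours(m,cv2.RETR_EXTERNAL,cv2.CHAIN_APPROX_NONE)[0],key=cv2.contourArea)
r=cv2.minAreaRect(k);b=np.array([plane(t,q,.02)[:2] for q in cv2.boxPoints(r)]);print("box",b.mean(0),np.linalg.norm(np.diff(b,axis=0),axis=1),b.tolist())
E
```

```text
mask rect [[147.1999969482422, 223.10000610351562], [151.5, 195.10000610351562], [251.10000610351562, 210.3000030517578], [246.8000030517578, 238.1999969482422]] [[0.5002, 0.3474], [0.5875, 0.337], [0.541, 0.025], [0.4545, 0.0372]] [ 88. 315.  87.]
manual [[0.5842, 0.3368], [0.539, 0.0228], [0.4525, 0.0334], [0.4986, 0.3489]] [317.  87. 319.]
centre [0.52083179 0.18663122] yaw -8.478732418999469
knob [0.5836 0.2259] r 0.11209994207126733 ang 0.5265169109818206
tip [0.6395 0.0687] r 0.2789231064298587 ang 0.5043735895980186
hinge [0.54221092 0.33004646] bays [[0.5332, 0.2697], [0.525, 0.2143], [0.5167, 0.1589], [0.5084, 0.1035]]
centre [0.51856918 0.18548494] yaw -8.201128409275272
knob [0.5836 0.2259] r 0.11226631801781464 ang 0.5495938159171483
tip [0.6395 0.0687] r 0.27899392176690563 ang 0.5107699720447015
hinge [0.5392532  0.32900209] bays [[0.5306, 0.2686], [0.5226, 0.2132], [0.5146, 0.1578], [0.5066, 0.1023]]
box [ 0.66599546 -0.1405074 ] [0.17097209 0.08158921 0.16997686] [[0.706684554639857, -0.0551024856085594], [0.7069518827904688, -0.2260743657342678], [0.6253653391946027, -0.2254145814968705], [0.6249800599737745, -0.055438162313394046]]
```

```bash

python3 -m creep '[{"grip":0,"delta_pos":[0.43,0.26,0],"rotation":[0,0,0]},{"grip":0,"delta_pos":[0.855,0.527,0],"rotation":[0,0,0]},{"grip":0,"delta_pos":[0.855,0.527,0],"rotation":[0,0,0]}]'
python3 -m creep '[{"grip":0,"delta_pos":[0.43,0.26,0],"rotation":[0,0,0]},{"grip":0,"delta_pos":[0.855,0.527,0],"rotation":[0,0,0]},{"grip":0,"delta_pos":[0.855,0.527,0],"rotation":[0,0,0]}]'
python3 -m creep '[{"grip":0,"delta_pos":[0.43,0.26,0],"rotation":[0,0,0]},{"grip":0,"delta_pos":[0.855,0.527,0],"rotation":[0,0,0]},{"grip":0,"delta_pos":[0.855,0.527,0],"rotation":[0,0,0]}]'
python3 -m creep '[{"grip":0,"delta_pos":[0.43,0.26,0],"rotation":[0,0,0]},{"grip":0,"delta_pos":[0.855,0.527,0],"rotation":[0,0,0]},{"grip":0,"delta_pos":[0.855,0.527,0],"rotation":[0,0,0]}]'
python3 -m creep '[{"grip":0,"delta_pos":[0.43,0.26,0],"rotation":[0,0,0]},{"grip":0,"delta_pos":[0.855,0.527,0],"rotation":[0,0,0]},{"grip":0,"delta_pos":[0.855,0.527,0],"rotation":[0,0,0]}]'
python3 -m creep '[{"grip":0,"delta_pos":[0.43,0.26,0],"rotation":[0,0,0]},{"grip":0,"delta_pos":[0.855,0.527,0],"rotation":[0,0,0]},{"grip":0,"delta_pos":[0.855,0.527,0],"rotation":[0,0,0]}]'
python3 -m creep '[{"grip":0.5,"delta_pos":[0,0,0],"rotation":[0,0,0.09]},{"grip":0.73,"delta_pos":[0,0,0],"rotation":[0,0,0.18]},{"grip":0.73,"delta_pos":[0,0,0],"rotation":[0,0,0.303]},{"grip":0.73,"delta_pos":[0,0,0],"rotation":[0,0,0.303]}]'
python3 -m creep '[{"grip":0.73,"delta_pos":[0,0,0],"rotation":[0,0,0.09]},{"grip":0.73,"delta_pos":[0,0,0],"rotation":[0,0,0.18]},{"grip":0.73,"delta_pos":[0,0,0],"rotation":[0,0,0.303]},{"grip":0.73,"delta_pos":[0,0,0],"rotation":[0,0,0.303]},{"grip":0.73,"delta_pos":[0,0,0],"rotation":[0,0,0.303]}]'
```

```text
clock: 0.6
tool_pos: [0.2336, 0.5806, 0.2491]
orientation: [180.0, -0.0, -13.9]
force: [0.3, 1.4, 0.8]
opening: 0.0874
gripper_force: 0.0
clock: 0.9
tool_pos: [0.304, 0.5091, 0.249]
orientation: [180.0, -0.0, -13.9]
force: [-0.4, 0.4, 0.8]
opening: 0.0876
gripper_force: 0.0
clock: 1.2
tool_pos: [0.3744, 0.4379, 0.2488]
orientation: [180.0, -0.0, -14.0]
force: [0.3, 0.6, -0.2]
opening: 0.0875
gripper_force: 0.0
clock: 1.5
tool_pos: [0.4449, 0.3666, 0.2486]
orientation: [180.0, -0.0, -14.0]
force: [-0.2, 0.8, -0.3]
opening: 0.0875
gripper_force: 0.0
clock: 1.8
tool_pos: [0.5155, 0.2954, 0.2483]
orientation: [180.0, -0.0, -14.0]
force: [-1.1, 0.1, -0.5]
opening: 0.0877
gripper_force: 0.0
clock: 2.1
tool_pos: [0.586, 0.2241, 0.248]
orientation: [179.9, -0.0, -14.0]
force: [-0.6, 1.0, 0.3]
opening: 0.0879
gripper_force: 0.0
clock: 2.5
tool_pos: [0.5831, 0.2278, 0.2484]
orientation: [180.0, 0.0, -41.3]
force: [-1.0, 0.5, 0.0]
opening: 0.0613
gripper_force: 0.0
clock: 3.0
tool_pos: [0.5831, 0.2278, 0.2485]
orientation: [-180.0, 0.0, -68.3]
force: [-0.3, 1.3, 0.2]
opening: 0.0251
gripper_force: 0.0
```

```bash

python3 -m creep '[{"grip":0.55,"delta_pos":[0,0,0.3],"rotation":[0,0,0]},{"grip":0.55,"delta_pos":[0,0,0.6],"rotation":[0,0,0]},{"grip":0.55,"delta_pos":[0,0,0.8],"rotation":[0,0,0]},{"grip":0.55,"delta_pos":[0,0,0.8],"rotation":[0,0,0]}]'
python3 -m creep '[{"grip":0.55,"delta_pos":[0,0,0.2],"rotation":[0,0,0]},{"grip":0.55,"delta_pos":[0,0,0.4],"rotation":[0,0,0]},{"grip":0.55,"delta_pos":[0,0,0.61],"rotation":[0,0,0]},{"grip":0.55,"delta_pos":[0,0,0.61],"rotation":[0,0,0]}]'
python3 -m creep '[{"grip":0.75,"delta_pos":[0,0,0],"rotation":[0,0,0]},{"grip":1,"delta_pos":[0,0,0],"rotation":[0,0,0]},{"grip":1,"delta_pos":[0,0,0],"rotation":[0,0,0]},{"grip":1,"delta_pos":[0,0,0],"rotation":[0,0,0]},{"grip":1,"delta_pos":[0,0,0],"rotation":[0,0,0]}]'
```

```text
clock: 3.4
tool_pos: [0.5817, 0.2264, 0.1654]
orientation: [179.7, -0.0, -68.2]
force: [0.0, -0.7, 0.1]
opening: 0.039
gripper_force: 0.0
clock: 3.8
tool_pos: [0.5825, 0.2265, 0.1061]
orientation: [179.8, -0.0, -68.2]
force: [-1.4, 0.3, -0.1]
opening: 0.0389
gripper_force: 0.0
clock: 4.3
tool_pos: [0.5842, 0.2271, 0.1089]
orientation: [-179.9, 0.0, -68.3]
force: [-1.2, 0.3, 6.8]
opening: 0.0172
gripper_force: 30.0
```

```bash

python3 -m creep '[{"grip":1,"delta_pos":[-0.0094,-0.1436,0],"rotation":[0,0,-0.0833]},{"grip":1,"delta_pos":[-0.0375,-0.2847,0],"rotation":[0,0,-0.1667]},{"grip":1,"delta_pos":[-0.0837,-0.421,0],"rotation":[0,0,-0.25]},{"grip":1,"delta_pos":[-0.1474,-0.55,0],"rotation":[0,0,-0.3333]},{"grip":1,"delta_pos":[-0.2273,-0.6696,0],"rotation":[0,0,-0.4167]}]'
python3 -m creep '[{"grip":1,"delta_pos":[-0.0094,-0.1436,0],"rotation":[0,0,-0.0833]},{"grip":1,"delta_pos":[-0.0375,-0.2847,0],"rotation":[0,0,-0.1667]},{"grip":1,"delta_pos":[-0.0837,-0.421,0],"rotation":[0,0,-0.25]},{"grip":1,"delta_pos":[-0.1474,-0.55,0],"rotation":[0,0,-0.3333]},{"grip":1,"delta_pos":[-0.199,-0.631,0],"rotation":[0,0,-0.3889]}]'
python3 -m creep '[{"grip":1,"delta_pos":[0,0,0],"rotation":[0,0,0]},{"grip":1,"delta_pos":[0,0,0],"rotation":[0,0,0]}]'
```

```text
clock: 4.8
tool_pos: [0.6373, 0.2744, 0.1088]
orientation: [-179.9, 0.0, -30.5]
force: [-10.5, 6.7, 9.8]
opening: 0.0171
gripper_force: 30.0
clock: 5.3
tool_pos: [0.6519, 0.3386, 0.1088]
orientation: [-179.9, 0.0, 4.5]
force: [-6.8, 0.8, 9.8]
opening: 0.0172
gripper_force: 30.0
clock: 5.5
tool_pos: [0.6519, 0.3383, 0.1088]
orientation: [-179.9, -0.0, 4.3]
force: [-6.8, 1.9, 7.8]
opening: 0.0173
gripper_force: 30.0
```

```bash

python3 -m creep '[{"grip":0.55,"delta_pos":[0,0,0],"rotation":[0,0,0]},{"grip":0.55,"delta_pos":[0,0,0],"rotation":[0,0,0]},{"grip":0.55,"delta_pos":[0,0,-0.3],"rotation":[0,0,0]},{"grip":0.5,"delta_pos":[0,0,-0.7],"rotation":[0,0,0]},{"grip":0.3,"delta_pos":[0,0,-0.9],"rotation":[0,0,0]}]' | head -2
python3 -m creep '[{"grip":0,"delta_pos":[0,0,-0.25],"rotation":[0,0,0.095]},{"grip":0,"delta_pos":[0,0,-0.5],"rotation":[0,0,0.19]},{"grip":0,"delta_pos":[0,0,-0.5],"rotation":[0,0,0.285]},{"grip":0,"delta_pos":[0,0,-0.5],"rotation":[0,0,0.38]},{"grip":0,"delta_pos":[0,0,-0.5],"rotation":[0,0,0.38]}]' | head -2
python3 -m creep '[{"grip":0,"delta_pos":[0,0,0],"rotation":[0,0,0.095]},{"grip":0,"delta_pos":[0,0,0],"rotation":[0,0,0.19]},{"grip":0,"delta_pos":[0,0,0],"rotation":[0,0,0.285]},{"grip":0,"delta_pos":[0,0,0],"rotation":[0,0,0.38]},{"grip":0,"delta_pos":[0,0,0],"rotation":[0,0,0.38]}]' | head -2
python3 -m creep '[{"grip":0,"delta_pos":[0,0,0],"rotation":[0,0,0.095]},{"grip":0,"delta_pos":[0,0,0],"rotation":[0,0,0.19]},{"grip":0,"delta_pos":[0,0,0],"rotation":[0,0,0.285]},{"grip":0,"delta_pos":[0,0,0],"rotation":[0,0,0.38]},{"grip":0,"delta_pos":[0,0,0],"rotation":[0,0,0.38]}]'
cat > look.py <<'E'
from h import *
RNG.update(blue=((95,45,40),(118,255,255)),wood=((17,70,90),(26,130,255)))
def look(show=True):
    t=snap("top");s=snap("side")
    for c in("blue","wood"):
        z=.055 if c=="blue" else .05
        for k in blobs(t,c,60,700):
            r=cv2.minAreaRect(k);P=plane(t,r[0],z)
            if not(.3<P[0]<.8 and -.6<P[1]<.45):continue
            e=np.diff([plane(t,q,z)[:2] for q in cv2.boxPoints(r)],axis=0)
            print("top",c,np.round(P[:2],4),"dot",np.round(plane(t,dot(t,k),z)[:2],4),np.round(1e3*np.linalg.norm(e,axis=1))[:2],"yaw",round(np.degrees(np.arctan2(e[0][1],e[0][0]))%90,1))
        for k in blobs(s,c,60,1500):
            P=plane(s,dot(s,k),z)
            if .3<P[0]<.8 and -.6<P[1]<.45: print("side",c,np.round(P[:2],4))
    o=ctrl.get_obs();print("tool",np.round(o["tool_pos"],4),np.round(o["orientation"],1),"open",round(float(o["opening"]),4))
    return t,s
def go(x,y,yaw=None):
    o=ctrl.get_obs();p=o["tool_pos"];w=np.radians(o["orientation"][2]);d=np.array([x,y])-p[:2]
    print("to",x,y,"tool dx,dy (units)",np.round([10*(d@[np.cos(w),np.sin(w)]),10*(d@[np.sin(w),-np.cos(w)])],3),"rot",None if yaw is None else round((o["orientation"][2]-yaw)/90,4))
E
python3 -c "
from look import *
t,s=look();go(.432,-.280,-98.3);go(.5373,-.277,-98.3)
cv2.imwrite('pics/top1.png',cv2.resize(t['color'][120:300,120:440,::-1],None,fx=2.5,fy=2.5,interpolation=cv2.INTER_CUBIC))"
```

```text
clock: 6.0
tool_pos: [0.6538, 0.3372, 0.201]
clock: 6.5
tool_pos: [0.6526, 0.3366, 0.2474]
clock: 7.0
tool_pos: [0.6525, 0.3367, 0.247]
clock: 7.5
tool_pos: [0.6525, 0.3368, 0.2472]
orientation: [180.0, -0.0, -98.1]
force: [0.3, -0.4, -0.8]
opening: 0.0876
gripper_force: 0.0
top blue [ 0.4319 -0.2789] dot [1.2022 0.8228] [36. 29.] yaw 0.2
top blue [ 0.5374 -0.2758] dot [1.2022 0.8228] [34. 34.] yaw 44.9
side blue [ 0.4296 -0.3039]
side blue [ 0.5319 -0.2999]
top wood [ 0.4365 -0.094 ] dot [ 0.4372 -0.0939] [37. 38.] yaw 56.4
top wood [ 0.4396 -0.3718] dot [ 0.4398 -0.3743] [40. 39.] yaw 59.5
top wood [ 0.5508 -0.0832] dot [ 0.5527 -0.0817] [36. 36.] yaw 0.2
side wood [ 0.4382 -0.3748]
tool [0.6525 0.3369 0.2473] [180.   -0.  -97.9] open 0.0878
to 0.432 -0.28 tool dx,dy (units) [6.413 1.338] rot 0.0046
to 0.5373 -0.277 tool dx,dy (units) [6.239 0.299] rot 0.0046
```

View pics/top1.png

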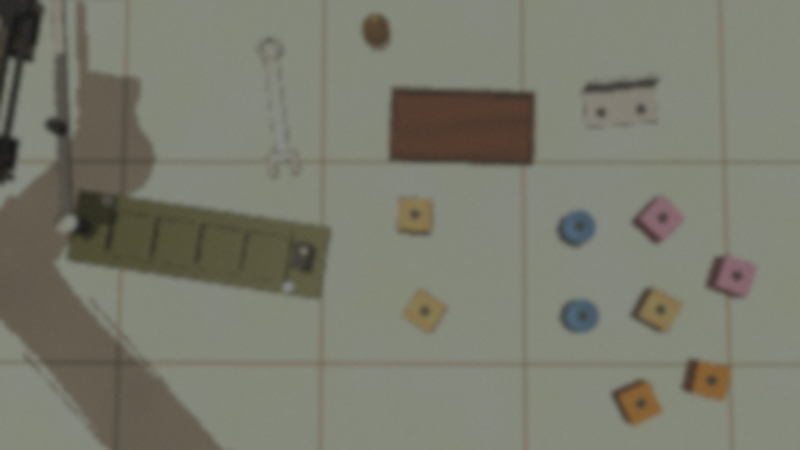

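The keeper is open along +x and everything else is undisturbed. The insulator dots are at (578,227) and (582,316) in this crop.

```bash

python3 -m creep '[{"grip":0,"delta_pos":[0.45,0.095,0],"rotation":[0,0,0.004]},{"grip":0,"delta_pos":[0.916,0.191,0],"rotation":[0,0,0.004]},{"grip":0,"delta_pos":[0.916,0.191,0],"rotation":[0,0,0.004]}]' | sed -n 2p
python3 -m creep '[{"grip":0,"delta_pos":[0.45,0.095,0],"rotation":[0,0,0]},{"grip":0,"delta_pos":[0.916,0.191,0],"rotation":[0,0,0]},{"grip":0,"delta_pos":[0.916,0.191,0],"rotation":[0,0,0]}]' | sed -n 2p
python3 -m creep '[{"grip":0,"delta_pos":[0.45,0.095,0],"rotation":[0,0,0]},{"grip":0,"delta_pos":[0.916,0.191,0],"rotation":[0,0,0]},{"grip":0,"delta_pos":[0.916,0.191,0],"rotation":[0,0,0]}]' | sed -n 2p
python3 -m creep '[{"grip":0,"delta_pos":[0.45,0.095,0],"rotation":[0,0,0]},{"grip":0,"delta_pos":[0.916,0.191,0],"rotation":[0,0,0]},{"grip":0,"delta_pos":[0.916,0.191,0],"rotation":[0,0,0]}]' | sed -n 2p
python3 -m creep '[{"grip":0,"delta_pos":[0.45,0.095,0],"rotation":[0,0,0]},{"grip":0,"delta_pos":[0.916,0.191,0],"rotation":[0,0,0]},{"grip":0,"delta_pos":[0.916,0.191,0],"rotation":[0,0,0]}]' | sed -n 2p
python3 -m creep '[{"grip":0,"delta_pos":[0.45,0.095,0],"rotation":[0,0,0]},{"grip":0,"delta_pos":[0.916,0.191,0],"rotation":[0,0,0]},{"grip":0,"delta_pos":[0.916,0.191,0],"rotation":[0,0,0]}]' | sed -n 2p
python3 -m creep '[{"grip":0,"delta_pos":[0.45,0.095,0],"rotation":[0,0,0]},{"grip":0,"delta_pos":[0.916,0.191,0],"rotation":[0,0,0]},{"grip":0,"delta_pos":[0.916,0.191,0],"rotation":[0,0,0]},{"grip":0,"delta_pos":[0.916,0.191,0],"rotation":[0,0,0]}]'
python3 - <<'E'
from look import *
go(.432,-.2805,-98.3)
t=snap("top");u=lambda q:((np.array(q)+.5)/2.5-.5)+120
C=np.array([plane(t,u(q),.008)[:2] for q in((80,192),(330,228),(321,297),(69,260))]);print(np.linalg.norm(np.diff(C,axis=0),axis=1),C.mean(0),[np.degrees(np.arctan2(*(a-b)[::-1]))-90 for a,b in((C[0],C[1]),(C[3],C[2]))])
h=cv2.cvtColor(t["color"],cv2.COLOR_RGB2HSV)
m=cv2.inRange(h,(24,55,30),(36,150,125));m[:190]=0;m[250:]=0;m[:,:135]=0;m[:,265:]=0
m=cv2.morphologyEx(m,cv2.MORPH_CLOSE,np.ones((5,5)))
m=cv2.morphologyEx(m,cv2.MORPH_OPEN,np.ones((5,5)))
k=max(cv2.findContours(m,cv2.RETR_EXTERNAL,cv2.CHAIN_APPROX_NONE)[0],key=cv2.contourArea)
r=cv2.minAreaRect(k);b=np.array([plane(t,q,.008)[:2] for q in cv2.boxPoints(r)]);print(np.round(b.mean(0),4),np.linalg.norm(np.diff(b,axis=0),axis=1),r[2])
# hinge from the knob's arc
P=np.array([[.5842,.2271],[.6373,.2744],[.6519,.3383]]);A=2*(P[1:]-P[0]);print("hinge arc",np.linalg.solve(A,(P[1:]**2).sum(1)-(P[0]**2).sum()))
cv2.imwrite("pics/tray1.png",cv2.resize(t["color"][190:250,140:260,::-1],None,fx=6.5,fy=6.5,interpolation=cv2.INTER_CUBIC))
E
```

```text
tool_pos: [0.6185, 0.2449, 0.2484]
tool_pos: [0.5857, 0.1576, 0.2484]
tool_pos: [0.5528, 0.0704, 0.2482]
tool_pos: [0.5202, -0.017, 0.248]
tool_pos: [0.4877, -0.1043, 0.2479]
tool_pos: [0.4552, -0.192, 0.2477]
clock: 9.8
tool_pos: [0.4238, -0.2772, 0.2475]
orientation: [-180.0, 0.0, -98.7]
force: [0.6, 0.8, 0.0]
opening: 0.0876
gripper_force: 0.0
to 0.432 -0.2805 tool dx,dy (units) [ 0.02  -0.086] rot -0.0044
[0.31624102 0.08614299 0.31699777] [0.51854974 0.18485346] [np.float64(-8.033897859832777), np.float64(-8.099601496171246)]
[0.5186 0.1867] [0.08491487 0.31583158 0.08437881] 8.45502758026123
hinge arc [0.53991753 0.33026806]
```

View pics/tray1.png

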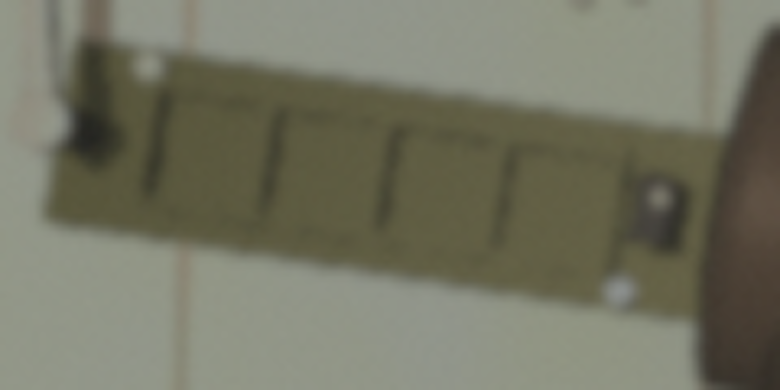

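```bash

python3 -m creep '[{"grip":0,"delta_pos":[0.02,-0.086,0.3],"rotation":[0,0,-0.0044]},{"grip":0,"delta_pos":[0.02,-0.086,0.7],"rotation":[0,0,-0.0044]},{"grip":0,"delta_pos":[0.02,-0.086,1.0],"rotation":[0,0,-0.0044]},{"grip":0,"delta_pos":[0.02,-0.086,1.0],"rotation":[0,0,-0.0044]}]' | sed -n 2,3p
python3 -m creep '[{"grip":0,"delta_pos":[0,0,0.3],"rotation":[0,0,0]},{"grip":0,"delta_pos":[0,0,0.6],"rotation":[0,0,0]},{"grip":0,"delta_pos":[0,0,0.9],"rotation":[0,0,0]},{"grip":0,"delta_pos":[0,0,1.0],"rotation":[0,0,0]},{"grip":0,"delta_pos":[0,0,1.0],"rotation":[0,0,0]}]'
python3 -m creep '[{"grip":0.4,"delta_pos":[0,0,0.03],"rotation":[0,0,0]},{"grip":0.6,"delta_pos":[0,0,0.03],"rotation":[0,0,0]},{"grip":0.8,"delta_pos":[0,0,0.03],"rotation":[0,0,0]},{"grip":0.8,"delta_pos":[0,0,0.03],"rotation":[0,0,0]},{"grip":0.8,"delta_pos":[0,0,0.03],"rotation":[0,0,0]}]'
python3 -m creep '[{"grip":0.8,"delta_pos":[0,0,0],"rotation":[0,0,0]},{"grip":0.8,"delta_pos":[0,0,-0.2],"rotation":[0,0,0]},{"grip":0.8,"delta_pos":[0,0,-0.6],"rotation":[0,0,0]},{"grip":0.8,"delta_pos":[0,0,-1],"rotation":[0,0,0]},{"grip":0.8,"delta_pos":[0,0,-1],"rotation":[0,0,0]}]'
python3 -c "
from look import *
go(.5068,.1034,-98.3)"
```

```text
tool_pos: [0.4302, -0.2778, 0.144]
orientation: [179.6, 0.1, -98.2]
clock: 10.75
tool_pos: [0.4323, -0.2794, 0.0476]
orientation: [179.9, -0.0, -98.2]
force: [-0.5, -0.4, 0.2]
opening: 0.0875
gripper_force: 0.0
clock: 11.25
tool_pos: [0.432, -0.2801, 0.0451]
orientation: [-179.9, -0.0, -98.3]
force: [0.4, 0.2, 0.0]
opening: 0.0533
gripper_force: 0.0
clock: 11.75
tool_pos: [0.4347, -0.281, 0.1497]
orientation: [-179.5, -0.1, -98.3]
force: [0.7, -0.1, -2.2]
opening: 0.0394
gripper_force: 30.0
to 0.5068 0.1034 tool dx,dy (units) [-3.908 -0.16 ] rot 0.0002
```

```bash

python3 -m creep '[{"grip":0.8,"delta_pos":[-0.3,-0.01,0],"rotation":[0,0,0]},{"grip":0.8,"delta_pos":[-0.7,-0.03,0],"rotation":[0,0,0]},{"grip":0.8,"delta_pos":[-0.977,-0.04,0],"rotation":[0,0,0]},{"grip":0.8,"delta_pos":[-0.977,-0.04,0],"rotation":[0,0,0]}]' | sed -n 2p
python3 -m creep '[{"grip":0.8,"delta_pos":[-0.4,-0.02,0],"rotation":[0,0,0]},{"grip":0.8,"delta_pos":[-0.8,-0.03,0],"rotation":[0,0,0]},{"grip":0.8,"delta_pos":[-0.977,-0.04,0],"rotation":[0,0,0]}]' | sed -n 2p
python3 -m creep '[{"grip":0.8,"delta_pos":[-0.4,-0.02,0],"rotation":[0,0,0]},{"grip":0.8,"delta_pos":[-0.8,-0.03,0],"rotation":[0,0,0]},{"grip":0.8,"delta_pos":[-0.977,-0.04,0],"rotation":[0,0,0]}]' | sed -n 2p
python3 -m creep '[{"grip":0.8,"delta_pos":[-0.4,-0.02,0],"rotation":[0,0,0]},{"grip":0.8,"delta_pos":[-0.7,-0.03,0],"rotation":[0,0,0]},{"grip":0.8,"delta_pos":[-0.977,-0.04,0],"rotation":[0,0,0]},{"grip":0.8,"delta_pos":[-0.977,-0.04,0],"rotation":[0,0,0]},{"grip":0.8,"delta_pos":[-0.977,-0.04,0],"rotation":[0,0,0]}]'
python3 -c "
from look import *
go(.5068,.1034,-98.3);s=snap('side');t=snap('top')
cv2.imwrite('pics/hold.png',np.hstack([cv2.resize(x['color'][y:y+100,c:c+100,::-1],None,fx=4,fy=4,interpolation=cv2.INTER_CUBIC) for x,y,c in((s,130,215),(t,170,180))]))
print([np.round(proj(s,[.5068,.1034,z]),1).tolist() for z in(.15,.1,.008)])"
```

```text
tool_pos: [0.4498, -0.1816, 0.144]
tool_pos: [0.468, -0.0861, 0.1441]
tool_pos: [0.4864, 0.0103, 0.1441]
clock: 13.25
tool_pos: [0.5038, 0.1044, 0.1437]
orientation: [179.9, -0.1, -98.3]
force: [0.1, -0.3, -2.9]
opening: 0.0391
gripper_force: 30.0
to 0.5068 0.1034 tool dx,dy (units) [ 0.005 -0.031] rot 0.0001
[[246.1, 162.9], [247.0, 180.3], [248.6, 210.3]]
```

View pics/hold.png

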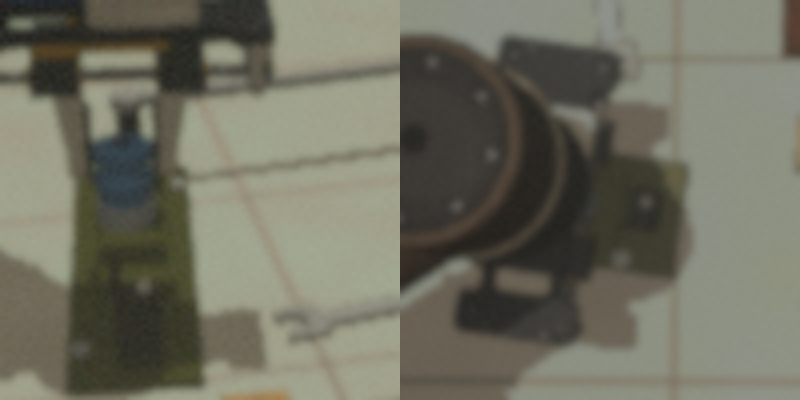

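The gripped insulator hangs upright over the row: blue body at (125,170) in the left crop, foot bottom at about (125,228), between the fingers.

```bash

python3 -m creep '[{"grip":0.8,"delta_pos":[0.005,-0.031,0.2],"rotation":[0,0,0]},{"grip":0.8,"delta_pos":[0.005,-0.031,0.5],"rotation":[0,0,0]},{"grip":0.8,"delta_pos":[0.005,-0.031,0.77],"rotation":[0,0,0]},{"grip":0.8,"delta_pos":[0.005,-0.031,0.77],"rotation":[0,0,0]},{"grip":0.8,"delta_pos":[0.005,-0.031,0.77],"rotation":[0,0,0]}]' | sed -n 2,4p
python3 -m creep '[{"grip":0.8,"delta_pos":[0,0,0.03],"rotation":[0,0,0]},{"grip":0.8,"delta_pos":[0,0,0.03],"rotation":[0,0,0]}]' | sed -n 2,4p
python3 -m creep '[{"grip":0.8,"delta_pos":[0,0,0.03],"rotation":[0,0,0]},{"grip":0.8,"delta_pos":[0,0,0.03],"rotation":[0,0,0]}]' | sed -n 2,4p
python3 -m creep '[{"grip":0.8,"delta_pos":[0,0,0.03],"rotation":[0,0,0]},{"grip":0.8,"delta_pos":[0,0,0.03],"rotation":[0,0,0]}]' | sed -n 2,4p
```

```text
tool_pos: [0.5072, 0.1025, 0.0678]
orientation: [180.0, -0.1, -98.4]
force: [-0.5, 0.4, -1.9]
tool_pos: [0.5078, 0.1035, 0.0655]
orientation: [-179.9, 0.1, -98.4]
force: [-0.5, 0.9, -2.5]
tool_pos: [0.5081, 0.1038, 0.0626]
orientation: [-179.9, 0.1, -98.3]
force: [0.6, -0.6, 3.1]
tool_pos: [0.5083, 0.1039, 0.0614]
orientation: [-179.8, 0.1, -98.2]
force: [-7.8, -0.8, 25.7]
```

```bash

python3 -m creep '[{"grip":0.3,"delta_pos":[0,0,-0.01],"rotation":[0,0,0]},{"grip":0.2,"delta_pos":[0,0,-0.01],"rotation":[0,0,0]},{"grip":0,"delta_pos":[0,0,-0.01],"rotation":[0,0,0]},{"grip":0,"delta_pos":[0,0,-0.3],"rotation":[0,0,0]},{"grip":0,"delta_pos":[0,0,-0.5],"rotation":[0,0,0]}]' | sed -n 2,5p
python3 -m creep '[{"grip":0,"delta_pos":[0,0,-0.35],"rotation":[0,0,0]},{"grip":0,"delta_pos":[0,0,-0.35],"rotation":[0,0,0]}]' | sed -n 2,5p
python3 -c "
from look import *
look();go(.5373,-.2775,-98.3)"
```

```text
tool_pos: [0.5073, 0.1033, 0.1091]
orientation: [180.0, -0.0, -98.3]
force: [0.5, 0.5, 0.1]
opening: 0.0742
tool_pos: [0.5097, 0.1045, 0.1476]
orientation: [-179.7, 0.2, -98.3]
force: [1.0, 0.6, -0.1]
opening: 0.086
top blue [ 0.5374 -0.2758] dot [1.2022 0.8228] [33. 33.] yaw 0.2
side blue [ 0.5335 -0.2986]
top wood [ 0.4395 -0.3715] dot [ 0.4397 -0.3743] [40. 40.] yaw 58.3
top wood [ 0.4365 -0.094 ] dot [ 0.4371 -0.0938] [37. 38.] yaw 56.4
top wood [0.4573 0.4252] dot [0.453  0.4232] [19. 62.] yaw 24.9
top wood [ 0.5508 -0.0832] dot [ 0.5527 -0.0818] [36. 36.] yaw 0.2
side wood [ 0.4335 -0.3992]
tool [0.5076 0.1037 0.1441] [-1.799e+02  1.000e-01 -9.830e+01] open 0.087
to 0.5373 -0.2775 tool dx,dy (units) [ 3.728 -0.847] rot -0.0005
```

```bash

python3 -m creep '[{"grip":0,"delta_pos":[0.45,-0.1,0],"rotation":[0,0,0]},{"grip":0,"delta_pos":[0.932,-0.212,0],"rotation":[0,0,0]},{"grip":0,"delta_pos":[0.932,-0.212,0],"rotation":[0,0,0]}]' | sed -n 2p
python3 -m creep '[{"grip":0,"delta_pos":[0.45,-0.1,0],"rotation":[0,0,0]},{"grip":0,"delta_pos":[0.932,-0.212,0],"rotation":[0,0,0]},{"grip":0,"delta_pos":[0.932,-0.212,0],"rotation":[0,0,0]}]' | sed -n 2p
python3 -m creep '[{"grip":0,"delta_pos":[0.45,-0.1,0],"rotation":[0,0,0]},{"grip":0,"delta_pos":[0.932,-0.212,0],"rotation":[0,0,0]},{"grip":0,"delta_pos":[0.932,-0.212,0],"rotation":[0,0,0]}]' | sed -n 2p
python3 -m creep '[{"grip":0,"delta_pos":[0.45,-0.1,0],"rotation":[0,0,0]},{"grip":0,"delta_pos":[0.932,-0.212,0],"rotation":[0,0,0]},{"grip":0,"delta_pos":[0.932,-0.212,0],"rotation":[0,0,0]},{"grip":0,"delta_pos":[0.932,-0.212,0],"rotation":[0,0,0]}]' | sed -n 2p
python3 -c "
from look import *
look();go(.5373,-.2775,-98.3)"
```

```text
tool_pos: [0.5134, 0.004, 0.142]
tool_pos: [0.5213, -0.0912, 0.1421]
tool_pos: [0.5291, -0.1862, 0.1421]
tool_pos: [0.5364, -0.2781, 0.142]
top blue [0.5092 0.1021] dot [1.2022 0.8228] [36. 33.] yaw 0.2
side blue [ 0.5372 -0.2777]
side blue [0.5094 0.1159]
top wood [ 0.4396 -0.3718] dot [ 0.4398 -0.3744] [40. 41.] yaw 62.6
top wood [ 0.5942 -0.1835] dot [1.2053 0.8264] [58. 19.] yaw 84.6
side wood [ 0.4274 -0.3885]
side wood [ 0.4351 -0.0931]
tool [ 0.5367 -0.2768  0.1427] [179.9   0.  -98.3] open 0.0875
to 0.5373 -0.2775 tool dx,dy (units) [ 0.007 -0.007] rot -0.0003
```

```bash

python3 -m creep '[{"grip":0,"delta_pos":[0,0,0.3],"rotation":[0,0,0]},{"grip":0,"delta_pos":[0,0,0.6],"rotation":[0,0,0]},{"grip":0,"delta_pos":[0,0,0.9],"rotation":[0,0,0]},{"grip":0,"delta_pos":[0,0,0.97],"rotation":[0,0,0]},{"grip":0,"delta_pos":[0,0,0.97],"rotation":[0,0,0]}]' | sed -n 2p
python3 -m creep '[{"grip":0.4,"delta_pos":[0,0,0],"rotation":[0,0,0]},{"grip":0.6,"delta_pos":[0,0,0],"rotation":[0,0,0]},{"grip":0.8,"delta_pos":[0,0,0],"rotation":[0,0,0]},{"grip":0.8,"delta_pos":[0,0,0],"rotation":[0,0,0]},{"grip":0.8,"delta_pos":[0,0,0],"rotation":[0,0,0]}]' >/dev/null
python3 -m creep '[{"grip":0.8,"delta_pos":[0,0,0],"rotation":[0,0,0]},{"grip":0.8,"delta_pos":[0,0,0],"rotation":[0,0,0]},{"grip":0.8,"delta_pos":[0,0,0],"rotation":[0,0,0]}]' 
python3 -m creep '[{"grip":0.8,"delta_pos":[0,0,-0.2],"rotation":[0,0,0]},{"grip":0.8,"delta_pos":[0,0,-0.6],"rotation":[0,0,0]},{"grip":0.8,"delta_pos":[0,0,-1],"rotation":[0,0,0]},{"grip":0.8,"delta_pos":[0,0,-1],"rotation":[0,0,0]}]'
python3 -m creep '[{"grip":0.8,"delta_pos":[-0.3,0.06,0],"rotation":[0,0,0]},{"grip":0.8,"delta_pos":[-0.6,0.12,0],"rotation":[0,0,0]},{"grip":0.8,"delta_pos":[-0.857,0.17,0],"rotation":[0,0,0]}]' | sed -n 2p
python3 -m creep '[{"grip":0.8,"delta_pos":[-0.4,0.08,0],"rotation":[0,0,0]},{"grip":0.8,"delta_pos":[-0.857,0.17,0],"rotation":[0,0,0]},{"grip":0.8,"delta_pos":[-0.857,0.17,0],"rotation":[0,0,0]}]' | sed -n 2p
python3 -m creep '[{"grip":0.8,"delta_pos":[-0.4,0.08,0],"rotation":[0,0,0]},{"grip":0.8,"delta_pos":[-0.857,0.17,0],"rotation":[0,0,0]},{"grip":0.8,"delta_pos":[-0.857,0.17,0],"rotation":[0,0,0]}]' | sed -n 2p
python3 -m creep '[{"grip":0.8,"delta_pos":[-0.4,0.08,0],"rotation":[0,0,0]},{"grip":0.8,"delta_pos":[-0.857,0.17,0],"rotation":[0,0,0]},{"grip":0.8,"delta_pos":[-0.857,0.17,0],"rotation":[0,0,0]}]' | sed -n 2p
python3 -m creep '[{"grip":0.8,"delta_pos":[-0.3,0.06,0],"rotation":[0,0,0]},{"grip":0.8,"delta_pos":[-0.6,0.12,0],"rotation":[0,0,0]},{"grip":0.8,"delta_pos":[-0.857,0.17,0],"rotation":[0,0,0]},{"grip":0.8,"delta_pos":[-0.857,0.17,0],"rotation":[0,0,0]},{"grip":0.8,"delta_pos":[-0.857,0.17,0],"rotation":[0,0,0]}]'
python3 -c "
from look import *
go(.5149,.1588,-98.3)"
```

```text
tool_pos: [0.5367, -0.2765, 0.0458]
clock: 17.95
tool_pos: [0.5371, -0.2778, 0.0467]
orientation: [180.0, -0.0, -98.3]
force: [-0.0, 0.5, 0.7]
opening: 0.0395
gripper_force: 30.0
clock: 18.35
tool_pos: [0.5402, -0.2788, 0.1523]
orientation: [-179.5, -0.1, -98.3]
force: [1.3, 0.3, -0.9]
opening: 0.0393
gripper_force: 30.0
tool_pos: [0.532, -0.1894, 0.1459]
tool_pos: [0.5279, -0.0992, 0.1462]
tool_pos: [0.5239, -0.0123, 0.1463]
tool_pos: [0.5198, 0.0748, 0.1463]
clock: 20.05
tool_pos: [0.5149, 0.1583, 0.146]
orientation: [179.9, -0.0, -98.3]
force: [-1.1, -1.3, -2.1]
opening: 0.0393
gripper_force: 30.0
to 0.5149 0.1588 tool dx,dy (units) [-0.005  0.   ] rot 0.0
```

```bash

python3 -m creep '[{"grip":0.8,"delta_pos":[0,0,0.2],"rotation":[0,0,0]},{"grip":0.8,"delta_pos":[0,0,0.5],"rotation":[0,0,0]},{"grip":0.8,"delta_pos":[0,0,0.7],"rotation":[0,0,0]},{"grip":0.8,"delta_pos":[0,0,0.83],"rotation":[0,0,0]},{"grip":0.8,"delta_pos":[0,0,0.83],"rotation":[0,0,0]}]' | sed -n 2,4p
python3 -m creep '[{"grip":0.8,"delta_pos":[0,0,0.03],"rotation":[0,0,0]},{"grip":0.8,"delta_pos":[0,0,0.03],"rotation":[0,0,0]}]' | sed -n 2,4p
python3 -m creep '[{"grip":0.8,"delta_pos":[0,0,0.03],"rotation":[0,0,0]},{"grip":0.8,"delta_pos":[0,0,0.03],"rotation":[0,0,0]}]' | sed -n 2,4p
```

```text
tool_pos: [0.5139, 0.1564, 0.0615]
orientation: [179.8, -0.2, -98.4]
force: [-0.2, -0.6, -2.4]
tool_pos: [0.5155, 0.1582, 0.061]
orientation: [-180.0, 0.0, -98.4]
force: [-0.8, -0.4, -1.4]
tool_pos: [0.5152, 0.1586, 0.0578]
orientation: [-180.0, 0.0, -98.3]
force: [-0.0, -0.1, -2.2]
```

```bash

python3 -m creep '[{"grip":0.8,"delta_pos":[0,0,0.03],"rotation":[0,0,0]},{"grip":0.8,"delta_pos":[0,0,0.03],"rotation":[0,0,0]},{"grip":0.3,"delta_pos":[0,0,0.03],"rotation":[0,0,0]},{"grip":0.2,"delta_pos":[0,0,0.02],"rotation":[0,0,0]},{"grip":0,"delta_pos":[0,0,0.02],"rotation":[0,0,0]}]' | sed -n 2,5p
python3 -m creep '[{"grip":0,"delta_pos":[0,0,-0.2],"rotation":[0,0,0]},{"grip":0,"delta_pos":[0,0,-0.6],"rotation":[0,0,0]},{"grip":0,"delta_pos":[0,0,-0.92],"rotation":[0,0,0]},{"grip":0,"delta_pos":[0,0,-0.92],"rotation":[0,0,0]}]' | sed -n 2,5p
python3 -c "
from look import *
look();go(.5525,-.082,-89.8)"
```

```text
tool_pos: [0.5153, 0.1587, 0.0558]
orientation: [-180.0, 0.0, -98.3]
force: [0.7, -0.1, 0.8]
opening: 0.0581
tool_pos: [0.5176, 0.16, 0.1524]
orientation: [-179.6, 0.3, -98.3]
force: [0.3, 0.3, 0.1]
opening: 0.086
top blue [0.5092 0.1036] dot [1.2022 0.8228] [33. 33.] yaw 0.2
top wood [ 0.4396 -0.3718] dot [ 0.4398 -0.3743] [40. 41.] yaw 62.6
top wood [ 0.4367 -0.0936] dot [ 0.4371 -0.0938] [37. 37.] yaw 56.4
top wood [ 0.5508 -0.0817] dot [ 0.5526 -0.0818] [39. 36.] yaw 0.2
side wood [ 0.4305 -0.3829]
tool [0.5154 0.1588 0.1484] [-1.799e+02  1.000e-01 -9.830e+01] open 0.0873
to 0.5525 -0.082 tool dx,dy (units) [ 2.329 -0.717] rot -0.095
```

```bash

python3 -m creep '[{"grip":0,"delta_pos":[0.4,-0.12,0],"rotation":[0,0,0]},{"grip":0,"delta_pos":[0.776,-0.239,0],"rotation":[0,0,0]},{"grip":0,"delta_pos":[0.776,-0.239,0],"rotation":[0,0,0]}]' | sed -n 2p
python3 -m creep '[{"grip":0,"delta_pos":[0.4,-0.12,0],"rotation":[0,0,0]},{"grip":0,"delta_pos":[0.776,-0.239,0],"rotation":[0,0,0]},{"grip":0,"delta_pos":[0.776,-0.239,0],"rotation":[0,0,0]}]' | sed -n 2p
python3 -m creep '[{"grip":0,"delta_pos":[0.4,-0.12,0],"rotation":[0,0,-0.05]},{"grip":0,"delta_pos":[0.776,-0.239,0],"rotation":[0,0,-0.095]},{"grip":0,"delta_pos":[0.776,-0.239,0],"rotation":[0,0,-0.095]},{"grip":0,"delta_pos":[0.776,-0.239,0],"rotation":[0,0,-0.095]}]' | sed -n 2,3p
python3 -m creep '[{"grip":0,"delta_pos":[0,0,0.3],"rotation":[0,0,0]},{"grip":0,"delta_pos":[0,0,0.6],"rotation":[0,0,0]},{"grip":0,"delta_pos":[0,0,0.9],"rotation":[0,0,0]},{"grip":0,"delta_pos":[0,0,1],"rotation":[0,0,0]},{"grip":0,"delta_pos":[0,0,1],"rotation":[0,0,0]}]' | sed -n 2,4p
python3 -m creep '[{"grip":0.4,"delta_pos":[0,0,0],"rotation":[0,0,0]},{"grip":0.6,"delta_pos":[0,0,0],"rotation":[0,0,0]},{"grip":0.8,"delta_pos":[0,0,0],"rotation":[0,0,0]},{"grip":0.8,"delta_pos":[0,0,0],"rotation":[0,0,0]},{"grip":0.8,"delta_pos":[0,0,0],"rotation":[0,0,0]}]' >/dev/null
python3 -m creep '[{"grip":0.8,"delta_pos":[0,0,0],"rotation":[0,0,0]},{"grip":0.8,"delta_pos":[0,0,0],"rotation":[0,0,0]},{"grip":0.8,"delta_pos":[0,0,0],"rotation":[0,0,0]}]'
python3 -c "
from look import *
go(.5525,-.082,-89.8)"
```

```text
tool_pos: [0.5265, 0.0749, 0.146]
tool_pos: [0.5393, -0.005, 0.1461]
tool_pos: [0.5518, -0.0825, 0.1464]
orientation: [179.9, -0.0, -89.9]
tool_pos: [0.5512, -0.0814, 0.0461]
orientation: [179.8, -0.0, -89.7]
force: [0.3, 0.4, -0.1]
clock: 24.25
tool_pos: [0.5523, -0.0822, 0.0477]
orientation: [180.0, -0.0, -89.8]
force: [-0.9, 0.4, 2.3]
opening: 0.0401
gripper_force: 29.6
to 0.5525 -0.082 tool dx,dy (units) [-0.002 -0.002] rot 0.0001
```

```bash

python3 -m creep '[{"grip":0.8,"delta_pos":[0,0,-0.2],"rotation":[0,0,0]},{"grip":0.8,"delta_pos":[0,0,-0.6],"rotation":[0,0,0.04]},{"grip":0.8,"delta_pos":[0,0,-1],"rotation":[0,0,0.0944]},{"grip":0.8,"delta_pos":[0,0,-1],"rotation":[0,0,0.0944]},{"grip":0.8,"delta_pos":[0,0,-1],"rotation":[0,0,0.0944]}]'
python3 -m creep '[{"grip":0.8,"delta_pos":[-0.3,0.075,0],"rotation":[0,0,0]},{"grip":0.8,"delta_pos":[-0.7,0.17,0],"rotation":[0,0,0]},{"grip":0.8,"delta_pos":[-0.963,0.24,0],"rotation":[0,0,0]}]' | sed -n 2p
python3 -m creep '[{"grip":0.8,"delta_pos":[-0.4,0.1,0],"rotation":[0,0,0]},{"grip":0.8,"delta_pos":[-0.8,0.2,0],"rotation":[0,0,0]},{"grip":0.8,"delta_pos":[-0.963,0.24,0],"rotation":[0,0,0]}]' | sed -n 2p
python3 -m creep '[{"grip":0.8,"delta_pos":[-0.4,0.1,0],"rotation":[0,0,0]},{"grip":0.8,"delta_pos":[-0.7,0.17,0],"rotation":[0,0,0]},{"grip":0.8,"delta_pos":[-0.963,0.24,0],"rotation":[0,0,0]},{"grip":0.8,"delta_pos":[-0.963,0.24,0],"rotation":[0,0,0]},{"grip":0.8,"delta_pos":[-0.963,0.24,0],"rotation":[0,0,0]}]'
python3 -c "
from look import *
go(.5229,.2142,-98.3);s=snap('side');t=snap('top')
cv2.imwrite('pics/hold2.png',np.hstack([cv2.resize(x['color'][y:y+100,c:c+100,::-1],None,fx=4,fy=4,interpolation=cv2.INTER_CUBIC) for x,y,c in((s,130,205),(t,170,180))]))"
```

```text
clock: 24.75
tool_pos: [0.5526, -0.082, 0.1483]
orientation: [-179.9, 0.1, -98.3]
force: [-0.3, -0.1, -2.3]
opening: 0.0401
gripper_force: 29.6
tool_pos: [0.5412, 0.0178, 0.1458]
tool_pos: [0.5315, 0.1177, 0.146]
clock: 25.85
tool_pos: [0.5218, 0.2139, 0.146]
orientation: [179.9, -0.1, -98.2]
force: [0.2, 0.4, -0.9]
opening: 0.0399
gripper_force: 29.6
to 0.5229 0.2142 tool dx,dy (units) [-0.004 -0.01 ] rot 0.001
```

View pics/hold2.png

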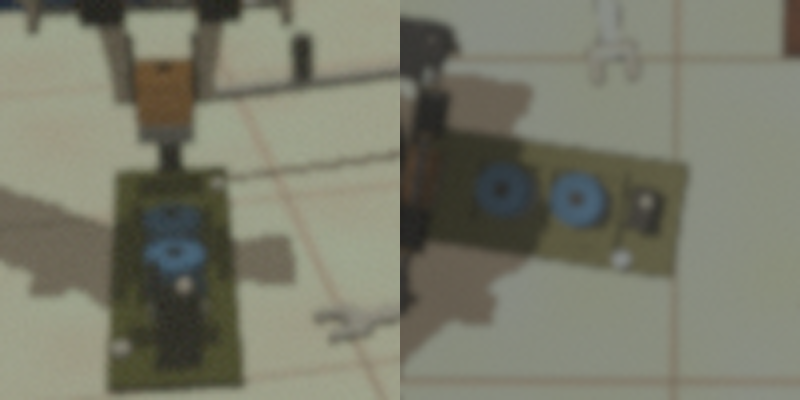

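The left crop shows the blank held upright over the row, and the right crop shows both insulators seated in bays 2 and 3, at (505,190) and (577,200).

```bash

python3 -m creep '[{"grip":0.8,"delta_pos":[0,-0.01,0.2],"rotation":[0,0,0]},{"grip":0.8,"delta_pos":[0,-0.01,0.5],"rotation":[0,0,0]},{"grip":0.8,"delta_pos":[0,-0.01,0.7],"rotation":[0,0,0]},{"grip":0.8,"delta_pos":[0,-0.01,0.83],"rotation":[0,0,0]},{"grip":0.8,"delta_pos":[0,-0.01,0.83],"rotation":[0,0,0]}]' | sed -n 2,4p
python3 -m creep '[{"grip":0.8,"delta_pos":[0,0,0.03],"rotation":[0,0,0]},{"grip":0.8,"delta_pos":[0,0,0.03],"rotation":[0,0,0]}]' | sed -n 2,4p
python3 -m creep '[{"grip":0.8,"delta_pos":[0,0,0.02],"rotation":[0,0,0]},{"grip":0.8,"delta_pos":[0,0,0.02],"rotation":[0,0,0]}]' | sed -n 2,4p
python3 -m creep '[{"grip":0.8,"delta_pos":[0,0,0.02],"rotation":[0,0,0]},{"grip":0.8,"delta_pos":[0,0,0.02],"rotation":[0,0,0]}]' | sed -n 2,4p
```

```text
tool_pos: [0.5229, 0.2124, 0.0628]
orientation: [179.9, -0.2, -98.4]
force: [-1.3, -0.9, -1.4]
tool_pos: [0.5242, 0.2141, 0.0623]
orientation: [-179.9, 0.0, -98.3]
force: [-0.6, 0.5, -0.8]
tool_pos: [0.5239, 0.2141, 0.0601]
orientation: [-180.0, 0.0, -98.3]
force: [-0.6, -0.3, -1.5]
tool_pos: [0.5236, 0.2139, 0.0575]
orientation: [180.0, 0.0, -98.3]
force: [-0.3, -0.9, -1.6]
```

```bash

python3 -m creep '[{"grip":0.8,"delta_pos":[0,0,0.02],"rotation":[0,0,0]},{"grip":0.8,"delta_pos":[0,0,0.02],"rotation":[0,0,0]},{"grip":0.3,"delta_pos":[0,0,0.02],"rotation":[0,0,0]},{"grip":0.2,"delta_pos":[0,0,0.02],"rotation":[0,0,0]},{"grip":0,"delta_pos":[0,0,0.02],"rotation":[0,0,0]}]' | sed -n 2,5p
python3 -m creep '[{"grip":0,"delta_pos":[0,0,-0.2],"rotation":[0,0,0]},{"grip":0,"delta_pos":[0,0,-0.6],"rotation":[0,0,0]},{"grip":0,"delta_pos":[0,0,-0.92],"rotation":[0,0,0]},{"grip":0,"delta_pos":[0,0,-0.92],"rotation":[0,0,0]}]' | sed -n 2,5p
python3 -c "
from look import *
look();go(.437,-.0938,-123.6)"
```

```text
tool_pos: [0.5237, 0.214, 0.0556]
orientation: [-180.0, 0.0, -98.3]
force: [-0.3, -0.2, -0.2]
opening: 0.0584
tool_pos: [0.5261, 0.2155, 0.1524]
orientation: [-179.7, 0.3, -98.2]
force: [0.4, 0.9, 0.5]
opening: 0.0865
top blue [0.5092 0.1021] dot [1.2022 0.8228] [36. 33.] yaw 0.2
top blue [0.5165 0.1577] dot [1.2022 0.8228] [36. 33.] yaw 1.2
top wood [ 0.4396 -0.3718] dot [ 0.4397 -0.3743] [40. 40.] yaw 58.3
top wood [ 0.4367 -0.0936] dot [ 0.4374 -0.0938] [37. 37.] yaw 56.4
side wood [ 0.4367 -0.3774]
tool [0.5238 0.2142 0.1483] [-1.799e+02  1.000e-01 -9.830e+01] open 0.0875
to 0.437 -0.0938 tool dx,dy (units) [3.173 0.415] rot 0.2812
```

```bash

python3 -m creep '[{"grip":0,"delta_pos":[0.4,0.05,0],"rotation":[0,0,0]},{"grip":0,"delta_pos":[0.793,0.104,0],"rotation":[0,0,0]},{"grip":0,"delta_pos":[0.793,0.104,0],"rotation":[0,0,0]}]' | sed -n 2p
python3 -m creep '[{"grip":0,"delta_pos":[0.4,0.05,0],"rotation":[0,0,0]},{"grip":0,"delta_pos":[0.793,0.104,0],"rotation":[0,0,0]},{"grip":0,"delta_pos":[0.793,0.104,0],"rotation":[0,0,0]}]' | sed -n 2p
python3 -m creep '[{"grip":0,"delta_pos":[0.4,0.05,0],"rotation":[0,0,0]},{"grip":0,"delta_pos":[0.793,0.104,0],"rotation":[0,0,0]},{"grip":0,"delta_pos":[0.793,0.104,0],"rotation":[0,0,0]}]' | sed -n 2p
python3 -m creep '[{"grip":0,"delta_pos":[0.4,0.05,0],"rotation":[0,0,0.08]},{"grip":0,"delta_pos":[0.793,0.104,0],"rotation":[0,0,0.16]},{"grip":0,"delta_pos":[0.793,0.104,0],"rotation":[0,0,0.24]},{"grip":0,"delta_pos":[0.793,0.104,0],"rotation":[0,0,0.281]},{"grip":0,"delta_pos":[0.793,0.104,0],"rotation":[0,0,0.281]}]' | sed -n 2,3p
python3 -m creep '[{"grip":0,"delta_pos":[0,0,0.3],"rotation":[0,0,0]},{"grip":0,"delta_pos":[0,0,0.6],"rotation":[0,0,0]},{"grip":0,"delta_pos":[0,0,0.9],"rotation":[0,0,0]},{"grip":0,"delta_pos":[0,0,1],"rotation":[0,0,0]},{"grip":0,"delta_pos":[0,0,1],"rotation":[0,0,0]}]' | sed -n 2,4p
python3 -m creep '[{"grip":0.4,"delta_pos":[0,0,0],"rotation":[0,0,0]},{"grip":0.6,"delta_pos":[0,0,0],"rotation":[0,0,0]},{"grip":0.8,"delta_pos":[0,0,0],"rotation":[0,0,0]},{"grip":0.8,"delta_pos":[0,0,0],"rotation":[0,0,0]},{"grip":0.8,"delta_pos":[0,0,0],"rotation":[0,0,0]}]' >/dev/null
python3 -m creep '[{"grip":0.8,"delta_pos":[0,0,0],"rotation":[0,0,0]},{"grip":0.8,"delta_pos":[0,0,0],"rotation":[0,0,0]},{"grip":0.8,"delta_pos":[0,0,0],"rotation":[0,0,0]}]'
python3 -m creep '[{"grip":0.8,"delta_pos":[0,0,-0.2],"rotation":[0,0,0]},{"grip":0.8,"delta_pos":[0,0,-0.6],"rotation":[0,0,-0.07]},{"grip":0.8,"delta_pos":[0,0,-1],"rotation":[0,0,-0.15]},{"grip":0.8,"delta_pos":[0,0,-1],"rotation":[0,0,-0.22]},{"grip":0.8,"delta_pos":[0,0,-1],"rotation":[0,0,-0.281]}]'
python3 -c "
from look import *
go(.5310,.2696,-98.3)"
```

```text
tool_pos: [0.4991, 0.1331, 0.1459]
tool_pos: [0.4775, 0.0567, 0.1461]
tool_pos: [0.4562, -0.0197, 0.1463]
tool_pos: [0.4367, -0.094, 0.1468]
orientation: [179.9, -0.0, -123.7]
tool_pos: [0.4359, -0.0939, 0.0462]
orientation: [179.8, -0.2, -123.5]
force: [-0.0, -0.2, 0.2]
clock: 30.75
tool_pos: [0.4368, -0.094, 0.0477]
orientation: [-180.0, -0.0, -123.6]
force: [-0.9, 0.3, 2.7]
opening: 0.0394
gripper_force: 30.0
clock: 31.25
tool_pos: [0.4374, -0.0938, 0.1488]
orientation: [-179.8, 0.1, -98.0]
force: [-0.2, 0.2, -2.0]
opening: 0.0397
gripper_force: 30.0
to 0.531 0.2696 tool dx,dy (units) [-3.729 -0.419] rot 0.0029
```

```bash

python3 -m creep '[{"grip":0.8,"delta_pos":[-0.3,-0.03,0],"rotation":[0,0,0]},{"grip":0.8,"delta_pos":[-0.7,-0.08,0],"rotation":[0,0,0]},{"grip":0.8,"delta_pos":[-0.932,-0.105,0],"rotation":[0,0,0]}]' | sed -n 2p
python3 -m creep '[{"grip":0.8,"delta_pos":[-0.4,-0.05,0],"rotation":[0,0,0]},{"grip":0.8,"delta_pos":[-0.8,-0.09,0],"rotation":[0,0,0]},{"grip":0.8,"delta_pos":[-0.932,-0.105,0],"rotation":[0,0,0]}]' | sed -n 2p
python3 -m creep '[{"grip":0.8,"delta_pos":[-0.4,-0.05,0],"rotation":[0,0,0]},{"grip":0.8,"delta_pos":[-0.8,-0.09,0],"rotation":[0,0,0]},{"grip":0.8,"delta_pos":[-0.932,-0.105,0],"rotation":[0,0,0]}]' | sed -n 2p
python3 -m creep '[{"grip":0.8,"delta_pos":[-0.4,-0.05,0],"rotation":[0,0,0]},{"grip":0.8,"delta_pos":[-0.7,-0.08,0],"rotation":[0,0,0]},{"grip":0.8,"delta_pos":[-0.932,-0.105,0],"rotation":[0,0,0]},{"grip":0.8,"delta_pos":[-0.932,-0.105,0],"rotation":[0,0,0]},{"grip":0.8,"delta_pos":[-0.932,-0.105,0],"rotation":[0,0,0]}]'
python3 -c "
from look import *
go(.5310,.2696,-98.3);look()"
```

```text
tool_pos: [0.4611, -0.0016, 0.1476]
tool_pos: [0.4854, 0.0903, 0.1474]
tool_pos: [0.5091, 0.1809, 0.1472]
clock: 32.65
tool_pos: [0.5316, 0.2684, 0.1467]
orientation: [179.9, -0.1, -98.3]
force: [0.6, -0.2, -2.0]
opening: 0.0396
gripper_force: 30.0
to 0.531 0.2696 tool dx,dy (units) [-0.011  0.007] rot 0.0003
top blue [0.5092 0.1021] dot [1.2022 0.8228] [36. 33.] yaw 0.2
top blue [0.5165 0.1577] dot [0.5165 0.1592] [39. 36.] yaw 0.2
side blue [0.5087 0.1448]
top wood [ 0.4396 -0.3718] dot [ 0.4397 -0.3743] [40. 40.] yaw 58.3
side wood [ 0.4387 -0.3748]
tool [0.5316 0.2678 0.1472] [180.   -0.  -98.3] open 0.0399
```

```bash

python3 -m creep '[{"grip":0.8,"delta_pos":[-0.015,0.007,0.2],"rotation":[0,0,0]},{"grip":0.8,"delta_pos":[-0.015,0.007,0.5],"rotation":[0,0,0]},{"grip":0.8,"delta_pos":[-0.015,0.007,0.7],"rotation":[0,0,0]},{"grip":0.8,"delta_pos":[-0.015,0.007,0.85],"rotation":[0,0,0]},{"grip":0.8,"delta_pos":[-0.015,0.007,0.85],"rotation":[0,0,0]}]' | sed -n 2,4p
python3 -m creep '[{"grip":0.8,"delta_pos":[0,0,0.03],"rotation":[0,0,0]},{"grip":0.8,"delta_pos":[0,0,0.03],"rotation":[0,0,0]}]' | sed -n 2,4p
python3 -m creep '[{"grip":0.8,"delta_pos":[0,0,0.02],"rotation":[0,0,0]},{"grip":0.8,"delta_pos":[0,0,0.02],"rotation":[0,0,0]}]' | sed -n 2,4p
python3 -m creep '[{"grip":0.8,"delta_pos":[0,0,0.02],"rotation":[0,0,0]},{"grip":0.8,"delta_pos":[0,0,0.02],"rotation":[0,0,0]}]' | sed -n 2,4p
```

```text
tool_pos: [0.5303, 0.2684, 0.0606]
orientation: [179.8, -0.2, -98.4]
force: [-0.5, 0.2, -1.4]
tool_pos: [0.532, 0.2704, 0.0603]
orientation: [-180.0, 0.0, -98.3]
force: [0.3, -0.5, -0.9]
tool_pos: [0.5318, 0.2706, 0.0581]
orientation: [-180.0, 0.0, -98.3]
force: [0.1, 0.3, -1.3]
tool_pos: [0.5318, 0.2707, 0.0557]
orientation: [-180.0, 0.0, -98.3]
force: [0.8, 0.6, -0.3]
```

```bash

python3 -m creep '[{"grip":0.3,"delta_pos":[0,0,0],"rotation":[0,0,0]},{"grip":0.2,"delta_pos":[0,0,0],"rotation":[0,0,0]},{"grip":0,"delta_pos":[0,0,0],"rotation":[0,0,0]},{"grip":0,"delta_pos":[0,0,0],"rotation":[0,0,0]}]' | sed -n 2,5p
python3 -m creep '[{"grip":0,"delta_pos":[0,0,-0.2],"rotation":[0,0,0]},{"grip":0,"delta_pos":[0,0,-0.6],"rotation":[0,0,0]},{"grip":0,"delta_pos":[0,0,-0.92],"rotation":[0,0,0]},{"grip":0,"delta_pos":[0,0,-0.92],"rotation":[0,0,0]}]' | sed -n 2,5p
python3 -c "
from look import *
look();go(.4398,-.374,-120.5)"
```

```text
tool_pos: [0.5316, 0.2705, 0.0556]
orientation: [-180.0, 0.0, -98.3]
force: [0.4, 0.0, 0.2]
opening: 0.0662
tool_pos: [0.5339, 0.2722, 0.1527]
orientation: [-179.7, 0.3, -98.2]
force: [0.8, 0.8, -0.2]
opening: 0.0879
top blue [0.5092 0.1021] dot [1.2022 0.8228] [36. 33.] yaw 0.2
top blue [0.5165 0.1577] dot [0.5165 0.1592] [39. 36.] yaw 0.2
side blue [0.5059 0.1463]
top wood [ 0.4396 -0.3718] dot [ 0.4398 -0.3743] [40. 40.] yaw 58.3
tool [0.5318 0.2708 0.1485] [-1.799e+02  1.000e-01 -9.830e+01] open 0.0872
to 0.4398 -0.374 tool dx,dy (units) [ 6.513 -0.019] rot 0.2467
```

```bash

python3 -m creep '[{"grip":0,"delta_pos":[0.45,0,0],"rotation":[0,0,0]},{"grip":0,"delta_pos":[0.9305,-0.003,0],"rotation":[0,0,0]},{"grip":0,"delta_pos":[0.9305,-0.003,0],"rotation":[0,0,0]}]' | sed -n 2p
python3 -m creep '[{"grip":0,"delta_pos":[0.45,0,0],"rotation":[0,0,0]},{"grip":0,"delta_pos":[0.9305,-0.003,0],"rotation":[0,0,0]},{"grip":0,"delta_pos":[0.9305,-0.003,0],"rotation":[0,0,0]}]' | sed -n 2p
python3 -m creep '[{"grip":0,"delta_pos":[0.45,0,0],"rotation":[0,0,0]},{"grip":0,"delta_pos":[0.9305,-0.003,0],"rotation":[0,0,0]},{"grip":0,"delta_pos":[0.9305,-0.003,0],"rotation":[0,0,0]}]' | sed -n 2p
python3 -m creep '[{"grip":0,"delta_pos":[0.45,0,0],"rotation":[0,0,0]},{"grip":0,"delta_pos":[0.9305,-0.003,0],"rotation":[0,0,0]},{"grip":0,"delta_pos":[0.9305,-0.003,0],"rotation":[0,0,0]}]' | sed -n 2p
python3 -m creep '[{"grip":0,"delta_pos":[0.45,0,0],"rotation":[0,0,0]},{"grip":0,"delta_pos":[0.9305,-0.003,0],"rotation":[0,0,0]},{"grip":0,"delta_pos":[0.9305,-0.003,0],"rotation":[0,0,0]}]' | sed -n 2p
python3 -m creep '[{"grip":0,"delta_pos":[0.45,0,0],"rotation":[0,0,0]},{"grip":0,"delta_pos":[0.9305,-0.003,0],"rotation":[0,0,0]},{"grip":0,"delta_pos":[0.9305,-0.003,0],"rotation":[0,0,0]}]' | sed -n 2p
python3 -m creep '[{"grip":0,"delta_pos":[0.45,0,0],"rotation":[0,0,0.06]},{"grip":0,"delta_pos":[0.9305,-0.003,0],"rotation":[0,0,0.13]},{"grip":0,"delta_pos":[0.9305,-0.003,0],"rotation":[0,0,0.2]},{"grip":0,"delta_pos":[0.9305,-0.003,0],"rotation":[0,0,0.25]},{"grip":0,"delta_pos":[0.9305,-0.003,0],"rotation":[0,0,0.25]}]' | sed -n 2,3p
python3 -c "
from look import *
t,s=look();go(.4398,-.374,-120.5)
cv2.imwrite('pics/top2.png',cv2.resize(t['color'][120:300,120:440,::-1],None,fx=2.5,fy=2.5,interpolation=cv2.INTER_CUBIC))"
```

```text
tool_pos: [0.5159, 0.1737, 0.1461]
tool_pos: [0.5029, 0.082, 0.1462]
tool_pos: [0.4901, -0.0097, 0.1463]
tool_pos: [0.4775, -0.1014, 0.1464]
tool_pos: [0.4649, -0.1933, 0.1465]
tool_pos: [0.4522, -0.2853, 0.1465]
tool_pos: [0.44, -0.3737, 0.1465]
orientation: [179.9, -0.0, -120.9]
top blue [0.5092 0.1021] dot [1.2022 0.8228] [36. 33.] yaw 0.2
top blue [0.5162 0.1568] dot [0.5165 0.1592] [35. 39.] yaw 72.7
top wood [0.5292 0.2161] dot [0.5257 0.2163] [58. 45.] yaw 82.0
top wood [0.5346 0.2737] dot [0.534  0.2723] [45. 48.] yaw 0.2
tool [ 0.4402 -0.3735  0.147 ] [ 180.    -0.  -120.6] open 0.0876
to 0.4398 -0.374 tool dx,dy (units) [0.006 0.001] rot -0.0012
  return _methods._mean(a, axis=axis, dtype=dtype,
  ret = ret.dtype.type(ret / rcount)
```

View pics/top2.png

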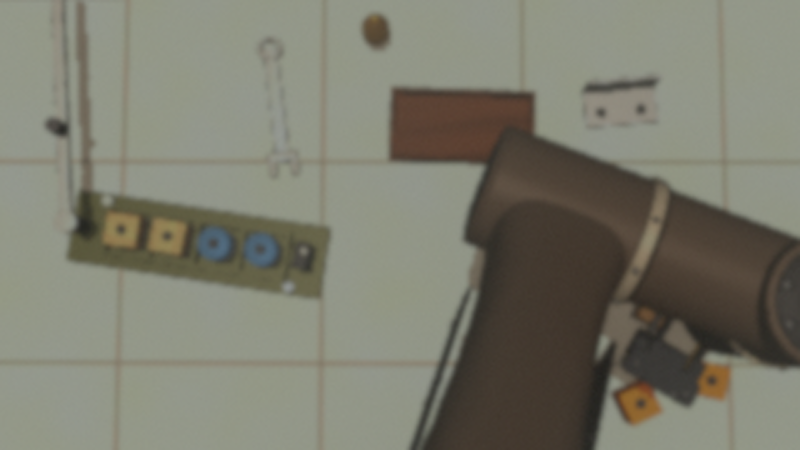

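All four bays are filled: blanks at (121,229) and (167,236), insulators at (215,244) and (263,250). The last blank is under the gripper.

```bash

python3 -m creep '[{"grip":0,"delta_pos":[0.006,0,0.3],"rotation":[0,0,0]},{"grip":0,"delta_pos":[0.006,0,0.6],"rotation":[0,0,0]},{"grip":0,"delta_pos":[0.006,0,0.9],"rotation":[0,0,0]},{"grip":0,"delta_pos":[0.006,0,1],"rotation":[0,0,0]},{"grip":0,"delta_pos":[0.006,0,1],"rotation":[0,0,0]}]' | sed -n 2,4p
python3 -m creep '[{"grip":0.4,"delta_pos":[0,0,0],"rotation":[0,0,0]},{"grip":0.6,"delta_pos":[0,0,0],"rotation":[0,0,0]},{"grip":0.8,"delta_pos":[0,0,0],"rotation":[0,0,0]},{"grip":0.8,"delta_pos":[0,0,0],"rotation":[0,0,0]},{"grip":0.8,"delta_pos":[0,0,0],"rotation":[0,0,0]}]' >/dev/null
python3 -m creep '[{"grip":0.8,"delta_pos":[0,0,0],"rotation":[0,0,0]},{"grip":0.8,"delta_pos":[0,0,0],"rotation":[0,0,0]},{"grip":0.8,"delta_pos":[0,0,0],"rotation":[0,0,0]}]'
python3 -m creep '[{"grip":0.8,"delta_pos":[0,0,-0.2],"rotation":[0,0,0]},{"grip":0.8,"delta_pos":[0,0,-0.6],"rotation":[0,0,-0.07]},{"grip":0.8,"delta_pos":[0,0,-1],"rotation":[0,0,-0.16]},{"grip":0.8,"delta_pos":[0,0,-1],"rotation":[0,0,-0.25]},{"grip":0.8,"delta_pos":[0,0,-1],"rotation":[0,0,-0.339]}]'
python3 -m creep '[{"grip":0.8,"delta_pos":[0,0,0],"rotation":[0,0,0]}]'
python3 -c "
from look import *
go(.666,-.1405,-90)"
```

```text
tool_pos: [0.439, -0.374, 0.0463]
orientation: [179.8, -0.0, -120.7]
force: [-0.2, -0.6, 0.0]
clock: 38.45
tool_pos: [0.4394, -0.3749, 0.0477]
orientation: [180.0, -0.0, -120.8]
force: [-1.2, 0.5, 2.9]
opening: 0.0397
gripper_force: 30.0
clock: 38.95
tool_pos: [0.4402, -0.3751, 0.1491]
orientation: [-179.8, -0.1, -89.9]
force: [-0.4, 0.8, -1.3]
opening: 0.0399
gripper_force: 30.0
clock: 39.05
tool_pos: [0.4394, -0.3748, 0.1477]
orientation: [-180.0, 0.0, -90.2]
force: [-0.5, 0.5, -1.2]
opening: 0.0396
gripper_force: 30.0
to 0.666 -0.1405 tool dx,dy (units) [-2.349 -2.259] rot -0.0018
```

```bash

python3 -m creep '[{"grip":0.8,"delta_pos":[-0.25,-0.25,0],"rotation":[0,0,0]},{"grip":0.8,"delta_pos":[-0.5,-0.5,0],"rotation":[0,0,0]},{"grip":0.8,"delta_pos":[-0.78,-0.753,0],"rotation":[0,0,0]},{"grip":0.8,"delta_pos":[-0.78,-0.753,0],"rotation":[0,0,0]}]' | sed -n 2p
python3 -m creep '[{"grip":0.8,"delta_pos":[-0.25,-0.25,0],"rotation":[0,0,0]},{"grip":0.8,"delta_pos":[-0.5,-0.5,0],"rotation":[0,0,0]},{"grip":0.8,"delta_pos":[-0.78,-0.753,0],"rotation":[0,0,0]},{"grip":0.8,"delta_pos":[-0.78,-0.753,0],"rotation":[0,0,0]}]' | sed -n 2p
python3 -m creep '[{"grip":0.8,"delta_pos":[-0.25,-0.25,0],"rotation":[0,0,0]},{"grip":0.8,"delta_pos":[-0.5,-0.5,0],"rotation":[0,0,0]},{"grip":0.8,"delta_pos":[-0.78,-0.753,0],"rotation":[0,0,0]},{"grip":0.8,"delta_pos":[-0.78,-0.753,0],"rotation":[0,0,0]}]' | sed -n 2p
python3 -m creep '[{"grip":0.8,"delta_pos":[0,0,0.3],"rotation":[0,0,0]},{"grip":0.8,"delta_pos":[0,0,0.6],"rotation":[0,0,0]},{"grip":0.8,"delta_pos":[0,0,0.85],"rotation":[0,0,0]},{"grip":0.8,"delta_pos":[0,0,0.85],"rotation":[0,0,0]},{"grip":0.8,"delta_pos":[0,0,0.85],"rotation":[0,0,0]}]' | sed -n 2,4p
python3 -m creep '[{"grip":0.8,"delta_pos":[0,0,0.04],"rotation":[0,0,0]},{"grip":0.8,"delta_pos":[0,0,0.04],"rotation":[0,0,0]}]' | sed -n 2,4p
python3 -m creep '[{"grip":0.8,"delta_pos":[0,0,0.03],"rotation":[0,0,0]},{"grip":0.8,"delta_pos":[0,0,0.03],"rotation":[0,0,0]}]' | sed -n 2,4p
```

```text
tool_pos: [0.5177, -0.2948, 0.147]
tool_pos: [0.5934, -0.2171, 0.1468]
tool_pos: [0.6688, -0.1394, 0.1464]
tool_pos: [0.6662, -0.1426, 0.0625]
orientation: [179.9, -0.0, -90.4]
force: [0.9, 0.1, 0.0]
tool_pos: [0.6671, -0.1421, 0.0597]
orientation: [-179.9, 0.0, -90.3]
force: [-0.1, -0.7, -1.1]
tool_pos: [0.6666, -0.142, 0.0559]
orientation: [-180.0, 0.0, -90.3]
force: [0.4, 0.1, -2.1]
```

```bash

python3 -m creep '[{"grip":0.8,"delta_pos":[0,0,0.02],"rotation":[0,0,0]},{"grip":0.8,"delta_pos":[0,0,0.02],"rotation":[0,0,0]},{"grip":0.2,"delta_pos":[0,0,0.02],"rotation":[0,0,0]},{"grip":0.1,"delta_pos":[0,0,0.02],"rotation":[0,0,0]},{"grip":0,"delta_pos":[0,0,0.02],"rotation":[0,0,0]}]' | sed -n 2,5p
python3 -m creep '[{"grip":0,"delta_pos":[0,0,-0.2],"rotation":[0,0,0]},{"grip":0,"delta_pos":[0,0,-0.6],"rotation":[0,0,0]},{"grip":0,"delta_pos":[0,0,-1],"rotation":[0,0,0]},{"grip":0,"delta_pos":[0,0,-1],"rotation":[0,0,0]}]' | sed -n 2p
python3 -m creep '[{"grip":0.3,"delta_pos":[-0.45,0.015,-0.3],"rotation":[0,0,0]},{"grip":0.5,"delta_pos":[-0.96,0.03,-0.5],"rotation":[0,0,0]},{"grip":0.5,"delta_pos":[-0.96,0.03,-0.5],"rotation":[0,0,0]}]' | sed -n 2p
python3 -m creep '[{"grip":0.5,"delta_pos":[-0.45,0.015,0],"rotation":[0,0,0]},{"grip":0.5,"delta_pos":[-0.96,0.03,0],"rotation":[0,0,0]},{"grip":0.5,"delta_pos":[-0.96,0.03,0],"rotation":[0,0,0]}]' | sed -n 2p
python3 -m creep '[{"grip":0.5,"delta_pos":[-0.45,0.015,0],"rotation":[0,0,0]},{"grip":0.5,"delta_pos":[-0.96,0.03,0],"rotation":[0,0,0]},{"grip":0.5,"delta_pos":[-0.96,0.03,0],"rotation":[0,0,0]}]' | sed -n 2p
python3 -m creep '[{"grip":0.5,"delta_pos":[-0.45,0.015,0],"rotation":[0,0,0]},{"grip":0.5,"delta_pos":[-0.96,0.03,0],"rotation":[0,0,0]},{"grip":0.5,"delta_pos":[-0.96,0.03,0],"rotation":[0,0,0]}]' | sed -n 2p
python3 -c "
from look import *
t,s=look();cv2.imwrite('pics/chk.png',np.hstack([cv2.resize(t['color'][120:260,130:340,::-1],None,fx=1.9,fy=2,interpolation=cv2.INTER_CUBIC),cv2.resize(s['color'][130:290,200:400,::-1],None,fx=1.95,fy=1.75,interpolation=cv2.INTER_CUBIC)]))"
```

```text
tool_pos: [0.6667, -0.142, 0.0538]
orientation: [-180.0, -0.0, -90.3]
force: [-0.1, 0.8, -0.6]
opening: 0.0582
tool_pos: [0.6701, -0.1424, 0.1606]
tool_pos: [0.6654, -0.0424, 0.2069]
tool_pos: [0.6615, 0.0548, 0.2035]
tool_pos: [0.6589, 0.1507, 0.2031]
tool_pos: [0.6562, 0.2467, 0.2028]
top blue [0.5092 0.1021] dot [1.2022 0.8228] [36. 33.] yaw 0.2
top blue [0.5164 0.1572] dot [0.5165 0.1592] [37. 38.] yaw 72.7
side blue [0.505  0.1405]
top wood [0.5249 0.2165] dot [0.5257 0.2162] [45. 43.] yaw 80.1
top wood [0.5321 0.2714] dot [1.2053 0.8264] [40. 41.] yaw 83.6
top wood [ 0.6681 -0.1405] dot [ 0.669  -0.1423] [42. 40.] yaw 0.1
tool [0.6561 0.2431 0.2029] [180.   -0.  -90.2] open 0.0442
```

View pics/chk.png

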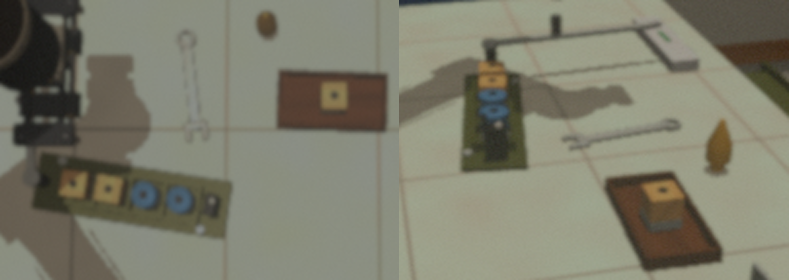

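The blank sits in the box at (333,95) in the left half, and the row is complete at (72,183) to (180,200). Next I'll move to the knob.

```bash

python3 -m creep '[{"grip":0.55,"delta_pos":[-0.45,0.015,0],"rotation":[0,0,0]},{"grip":0.55,"delta_pos":[-0.95,0.04,0],"rotation":[0,0,0]},{"grip":0.55,"delta_pos":[-0.95,0.04,0],"rotation":[0,0,0]}]' | sed -n 2p
python3 -m creep '[{"grip":0.55,"delta_pos":[0,0,0],"rotation":[0,0,-0.09]},{"grip":0.55,"delta_pos":[0,0,0],"rotation":[0,0,-0.18]},{"grip":0.55,"delta_pos":[0,0,0],"rotation":[0,0,-0.27]},{"grip":0.55,"delta_pos":[0,0,0],"rotation":[0,0,-0.349]},{"grip":0.55,"delta_pos":[0,0,0],"rotation":[0,0,-0.349]}]' | sed -n 3p
python3 -m creep '[{"grip":0.55,"delta_pos":[0,0,0],"rotation":[0,0,-0.09]},{"grip":0.55,"delta_pos":[0,0,0],"rotation":[0,0,-0.18]},{"grip":0.55,"delta_pos":[0,0,0],"rotation":[0,0,-0.27]},{"grip":0.55,"delta_pos":[0,0,0],"rotation":[0,0,-0.349]},{"grip":0.55,"delta_pos":[0,0,0],"rotation":[0,0,-0.349]}]' | sed -n 3p
python3 -m creep '[{"grip":0.55,"delta_pos":[0,0,0],"rotation":[0,0,-0.09]},{"grip":0.55,"delta_pos":[0,0,0],"rotation":[0,0,-0.18]},{"grip":0.55,"delta_pos":[0,0,0],"rotation":[0,0,-0.27]},{"grip":0.55,"delta_pos":[0,0,0],"rotation":[0,0,-0.349]},{"grip":0.55,"delta_pos":[0,0,0],"rotation":[0,0,-0.349]}]' | sed -n 2,3p
python3 -c "
from look import *
go(.6522,.3378,4.3)"
```

```text
tool_pos: [0.6527, 0.3405, 0.2028]
orientation: [180.0, -0.0, -58.8]
orientation: [180.0, 0.0, -27.6]
tool_pos: [0.653, 0.3364, 0.2036]
orientation: [180.0, 0.0, 3.7]
to 0.6522 0.3378 tool dx,dy (units) [-0.007 -0.014] rot -0.0066
```

```bash

python3 -m creep '[{"grip":0.55,"delta_pos":[-0.007,-0.014,0.3],"rotation":[0,0,-0.0066]},{"grip":0.55,"delta_pos":[-0.007,-0.014,0.6],"rotation":[0,0,-0.0066]},{"grip":0.55,"delta_pos":[-0.007,-0.014,0.95],"rotation":[0,0,-0.0066]},{"grip":0.55,"delta_pos":[-0.007,-0.014,0.95],"rotation":[0,0,-0.0066]},{"grip":0.55,"delta_pos":[-0.007,-0.014,0.95],"rotation":[0,0,-0.0066]}]' | sed -n 2,4p
python3 -m creep '[{"grip":0.75,"delta_pos":[0,0,0],"rotation":[0,0,0]},{"grip":1,"delta_pos":[0,0,0],"rotation":[0,0,0]},{"grip":1,"delta_pos":[0,0,0],"rotation":[0,0,0]},{"grip":1,"delta_pos":[0,0,0],"rotation":[0,0,0]},{"grip":1,"delta_pos":[0,0,0],"rotation":[0,0,0]}]'
python3 -m creep '[{"grip":1,"delta_pos":[-0.0094,0.1436,0],"rotation":[0,0,0.0833]},{"grip":1,"delta_pos":[-0.0375,0.2847,0],"rotation":[0,0,0.1667]},{"grip":1,"delta_pos":[-0.0837,0.421,0],"rotation":[0,0,0.25]},{"grip":1,"delta_pos":[-0.1474,0.55,0],"rotation":[0,0,0.3333]},{"grip":1,"delta_pos":[-0.2273,0.6696,0],"rotation":[0,0,0.4167]}]'
python3 -m creep '[{"grip":1,"delta_pos":[-0.0094,0.1436,0],"rotation":[0,0,0.0833]},{"grip":1,"delta_pos":[-0.0375,0.2847,0],"rotation":[0,0,0.1667]},{"grip":1,"delta_pos":[-0.0837,0.421,0],"rotation":[0,0,0.25]},{"grip":1,"delta_pos":[-0.1474,0.55,0],"rotation":[0,0,0.3333]},{"grip":1,"delta_pos":[-0.2273,0.6696,0],"rotation":[0,0,0.4167]}]'
python3 -m creep '[{"grip":1,"delta_pos":[-0.0094,0.1436,0],"rotation":[0,0,0.0833]},{"grip":1,"delta_pos":[-0.0375,0.2847,0],"rotation":[0,0,0.1667]},{"grip":1,"delta_pos":[-0.0375,0.2847,0],"rotation":[0,0,0.1667]}]'
```

```text
tool_pos: [0.6523, 0.338, 0.1088]
orientation: [179.9, 0.0, 4.3]
force: [0.9, 0.1, 0.9]
clock: 46.15
tool_pos: [0.6526, 0.3388, 0.11]
orientation: [-180.0, -0.1, 4.6]
force: [-1.3, 0.3, 6.9]
opening: 0.017
gripper_force: 30.0
clock: 46.65
tool_pos: [0.6353, 0.2695, 0.11]
orientation: [-179.9, -0.1, -33.2]
force: [-2.1, 0.8, 8.7]
opening: 0.0172
gripper_force: 30.0
clock: 47.15
tool_pos: [0.5795, 0.2244, 0.1099]
orientation: [-180.0, -0.1, -70.7]
force: [-1.0, -4.6, 8.8]
opening: 0.0174
gripper_force: 30.0
clock: 47.45
tool_pos: [0.5497, 0.2177, 0.1099]
orientation: [180.0, -0.1, -85.7]
force: [0.6, -9.6, 8.9]
opening: 0.0173
gripper_force: 30.0
```

```bash

python3 -m creep '[{"grip":1,"delta_pos":[-0.004,0.096,0],"rotation":[0,0,0.0556]},{"grip":1,"delta_pos":[-0.0167,0.191,0],"rotation":[0,0,0.111]},{"grip":1,"delta_pos":[-0.0167,0.191,0],"rotation":[0,0,0.111]}]' |sed -n 2,4p
python3 -m creep '[{"grip":1,"delta_pos":[-0.0007,0.038,0],"rotation":[0,0,0.022]},{"grip":1,"delta_pos":[-0.0007,0.038,0],"rotation":[0,0,0.022]}]' |sed -n 2,4p
python3 -m creep '[{"grip":1,"delta_pos":[0,0.02,0],"rotation":[0,0,0.011]},{"grip":1,"delta_pos":[0,0.02,0],"rotation":[0,0,0.011]}]' |sed -n 2,4p
python3 -m creep '[{"grip":1,"delta_pos":[0,0.02,0],"rotation":[0,0,0.011]},{"grip":1,"delta_pos":[0,0.02,0],"rotation":[0,0,0.011]}]' |sed -n 2,4p
```

```text
tool_pos: [0.5306, 0.2176, 0.1099]
orientation: [179.9, -0.2, -95.6]
force: [-2.3, -11.4, 12.3]
tool_pos: [0.5284, 0.218, 0.1099]
orientation: [-179.9, -0.2, -97.5]
force: [1.9, -13.1, 10.3]
tool_pos: [0.5271, 0.2182, 0.11]
orientation: [-179.9, -0.2, -98.4]
force: [4.1, -13.6, 9.7]
tool_pos: [0.5241, 0.2186, 0.1099]
orientation: [180.0, -0.2, -99.5]
force: [-2.6, -10.1, 14.6]
```

```bash

python3 -m creep '[{"grip":1,"delta_pos":[0,0.02,0],"rotation":[0,0,0]},{"grip":1,"delta_pos":[0,0.02,0],"rotation":[0,0,0]}]' |sed -n 2,4p
python3 -m creep '[{"grip":1,"delta_pos":[0,0.02,0],"rotation":[0,0,0]},{"grip":1,"delta_pos":[0,0.02,0],"rotation":[0,0,0]}]' |sed -n 2,4p
```

```text
tool_pos: [0.5226, 0.2188, 0.1099]
orientation: [-180.0, -0.2, -99.4]
force: [2.2, -13.9, 11.6]
tool_pos: [0.5224, 0.2189, 0.1099]
orientation: [-179.8, -0.2, -99.4]
force: [12.3, -16.8, 5.6]
```

```bash

python3 -m creep '[{"grip":1,"delta_pos":[0,0.02,0],"rotation":[0,0,0]},{"grip":1,"delta_pos":[0,0.02,0],"rotation":[0,0,0]}]' |sed -n 2,4p
python3 -m creep '[{"grip":1,"delta_pos":[0,-0.03,0],"rotation":[0,0,0]},{"grip":0.8,"delta_pos":[0,-0.03,0],"rotation":[0,0,0]},{"grip":0.6,"delta_pos":[0,-0.03,0],"rotation":[0,0,0]},{"grip":0.6,"delta_pos":[0,-0.03,0],"rotation":[0,0,0]}]' |sed -n 2,5p
python3 -m creep '[{"grip":0.6,"delta_pos":[0,0,-0.3],"rotation":[0,0,0]},{"grip":0.6,"delta_pos":[0,0,-0.6],"rotation":[0,0,0]},{"grip":0.6,"delta_pos":[0,0,-1],"rotation":[0,0,0]},{"grip":0.6,"delta_pos":[0,0,-1],"rotation":[0,0,0]}]' |sed -n 2,4p
python3 -m creep '[{"grip":0.3,"delta_pos":[0,0.3,-0.3],"rotation":[0,0,0]},{"grip":0.3,"delta_pos":[-0.3,0.5,-0.6],"rotation":[0,0,0]},{"grip":0.3,"delta_pos":[-0.5,0.5,-0.6],"rotation":[0,0,0]}]' |sed -n 2,4p
python3 -m creep '[{"grip":0.3,"delta_pos":[-0.45,0,0],"rotation":[0,0,0]},{"grip":0.3,"delta_pos":[-0.9,0,0],"rotation":[0,0,0]},{"grip":0.3,"delta_pos":[-0.9,0,0],"rotation":[0,0,0]}]' |sed -n 2,4p
python3 -m creep '[{"grip":0.3,"delta_pos":[-0.45,0,0],"rotation":[0,0,0]},{"grip":0.3,"delta_pos":[-0.9,0,0],"rotation":[0,0,0]},{"grip":0.3,"delta_pos":[-0.9,0,0],"rotation":[0,0,0]}]' |sed -n 2,4p
python3 -c "
from look import *
t,s=look();cv2.imwrite('pics/fin.png',np.hstack([cv2.resize(t['color'][190:250,140:260,::-1],None,fx=3.3,fy=6,interpolation=cv2.INTER_CUBIC)[:, :],cv2.resize(s['color'][130:230,210:310,::-1],None,fx=3.6,fy=3.6,interpolation=cv2.INTER_CUBIC)]))
cv2.imwrite('pics/fin_t.png',cv2.resize(t['color'][190:250,140:260,::-1],None,fx=6.5,fy=6.5,interpolation=cv2.INTER_CUBIC))"
```

```text
tool_pos: [0.5222, 0.219, 0.11]
orientation: [-179.6, -0.2, -99.4]
force: [23.4, -21.2, -2.0]
tool_pos: [0.5213, 0.2215, 0.1087]
orientation: [-180.0, 0.0, -99.5]
force: [-0.2, 0.3, -0.2]
opening: 0.0281
tool_pos: [0.5236, 0.2237, 0.2142]
orientation: [-179.6, 0.4, -99.3]
force: [0.5, 0.9, -0.1]
tool_pos: [0.4801, 0.2818, 0.2736]
orientation: [-179.7, 0.4, -99.3]
force: [0.2, 0.2, 0.5]
tool_pos: [0.4949, 0.3727, 0.2669]
orientation: [180.0, -0.0, -99.2]
force: [-0.9, -0.8, -1.1]
tool_pos: [0.5093, 0.4612, 0.2659]
orientation: [179.9, -0.1, -99.3]
force: [-0.0, -1.0, -1.7]
top wood [0.5493 0.2651] dot [1.2053 0.8264] [17. 41.] yaw 83.5
top wood [ 0.6681 -0.142 ] dot [ 0.669  -0.1422] [39. 40.] yaw 0.1
tool [0.509  0.4579 0.2668] [ 1.799e+02 -1.000e-01 -9.930e+01] open 0.0613
```

View pics/fin_t.png

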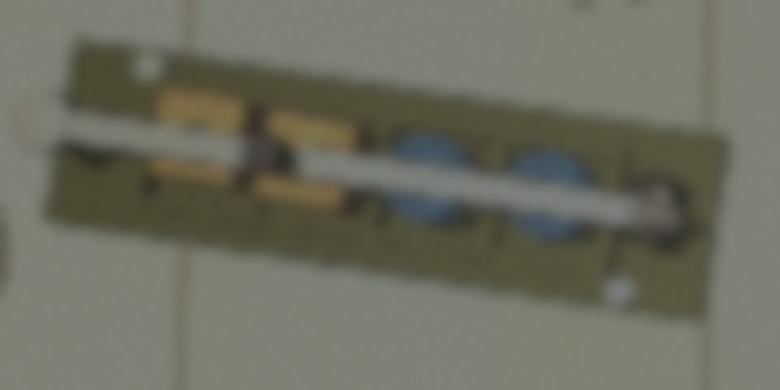

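View pics/fin.png

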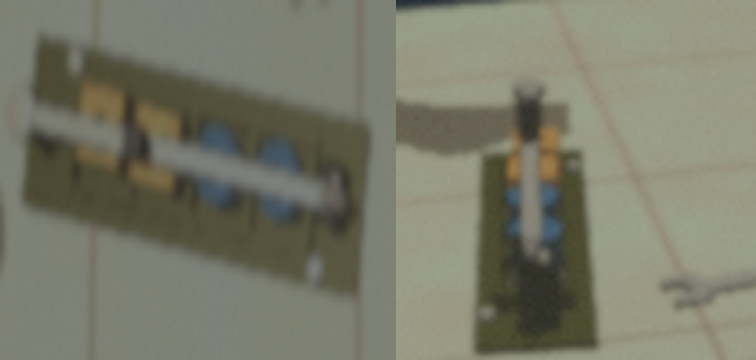

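The bar lies along the row onto the catch post at (655,205). It took 23 N against the stop without moving, well above the ball's 15 N, so it is home. The gripper is clear, and I'll hand in.

```bash
python3 -c "
from plant import ctrl
print(ctrl.close_job())"
```

```text
the job is handed in; nothing more can be done
None
```

I've handed the job in, though the hand-in returned no verdict: both insulators and two blanks are standing in the four bays, the spare blank is in the box, the keeper is shut against its stop and released, and I never touched the plumb bob, bracket or wrench.

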